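# Clear the slide case off the lamp unit and switch it on

## Robot

A 7-joint arm with a two-finger parallel gripper is mounted at the origin on the work surface. World frame = base frame: x ahead of the robot, y to its left, z up, the work surface at z = 0. Lengths are in m, angles in rad, forces in N, time in s.
With the tool pointing down it reaches from about 0.425 to 0.925 m from the base axis. Payload 6.8 kg.
Tool frame: the origin (TCP) lies midway between the tips of the shut fingers; the grasp point (between the pads) lies 19 mm behind it (r.grip_depth is the distance from the TCP to the grasp point, in m); z points along the fingers, y is the line along which they close (so a half turn about z gives the same grasp; the last joint's range is limited). The gripper opens to 85 mm and grips with 20 to 120 N. Pads are 22 mm wide; open, the fingers measure 114 mm over their backs; the gripper's body (76 mm by 85 mm) begins 54 mm behind the grasp point. The pads swing forward as they close: fully open they stand 13 mm farther back than shut.
Start: joints at [1.076, 0.477, 0.022, 1.555, -0.011, 1.109, -0.083], TCP at [0.255, -0.625, 0.231] pointing down, gripper open.
Joint ranges: [-2.96, 2.96], [-0.34, 2.1], [-1.41, 1.46], [0.24, 2.44], [-1.37, 4.51], [0.17, 1.92], [-2.96, 2.96]. Speed limits (rad/s): [2.39, 2.39, 3.14, 3.14, 3.14, 3.14, 3.14].

## Interface

Orientations are given as a rotation vector (axis times angle).
In Python, from bench import telemetry, grab_frame, calibration, order, silhouettes, r gives the robot as it stands.
- The arm moves only by the tool apply_moves, never from a script. Its argument "moves" is a list of rows, each a list of 7 numbers: the turn, a rotation vector about the tool's x, y, z scaled (see below), then the shift along the tool's x, y, z scaled (see below), then the opening, from -1 (shut) to 1 (fully open). A call has exactly 8 rows; each row shifts and turns the commanded pose from where the row before left it, along the tool's axes as they then stand; what a row does not reach is not made up. The controller multiplies each number of a shift by 1000 mm and each number of a turn by 6 degrees. A row lasts 1/12 s, in which the tool goes at most 41.7 mm and 7.16 degrees, less where a joint would pass 70% of its speed; a pose out of reach is approached as far as the arm can. A call with a number of a shift or a turn outside -1 to 1 is refused whole. A call with a gripper value outside its range is refused whole. The fingers move at their own pace and stop on an object; "grip_force" is the grip in N (left out, the last holds). Time passes only in rows, so rows that do not move let the fingers close, or fill a call up. It gives the time, the measured TCP pose, the force, the opening and the grip force at its end, in the units of the state.
- telemetry.get_obs(): the state, without advancing time (a new reading comes with each control period).
- grab_frame(name): name is "side" or "top" or "wrist"; returns the picture (400x640x3 uint8, blue, green, red); there is no depth.
- calibration(name): a dict with "fx", "fy", "cx", "cy" (pixels), "world_from_camera" (4x4, takes a point from camera to world coordinates); the wrist camera has in their place "mount" (4x4, takes a point from camera to tool coordinates, whose origin is the TCP and whose axes are the flange's). Camera axes: x right, y down, z forward; pixel columns grow to the right and rows downward; lengths in m; the calibration is good to about 2 mm. The wrist camera is an equidistant fisheye: a pixel r from the principal point sees the ray r / f radians off the axis. A picture is of the moment at which its call begins: read the wrist's pose just before it. calibration takes no time and is no camera call.
- order.hand_in(): hands the job in; it is judged then, once.
Trained networks look in the newest picture that a camera, given by its name, has taken for a name from the list of things; names that differ only in an ending like _2 or _b are one class to them, and where a whole thing is asked for, a point or a joint stands for the part that bears it (a point fixed in the world has none). Each returns a list of dicts, best first, with "p" (0 to 1); they miss things now and then, are a little off and sometimes report something else, mostly with a low value. They report only what shows in the picture. A call takes as long as a camera call.
- silhouettes(thing, camera): "mask" (400x640 bool, what is visible of it) and "extent" ([centre column, centre row, width, height] in pixels, round what is visible of it).
The state is a dict: "clock": time; "joints": joint angles; "qvel": joint speeds; "tau": joint torques, N m; "tcp_pos": TCP position; "orientation": TCP orientation; "contact_force": force on the tool from outside, world axes, zero at the start; "moment": the same for the moment, N m; "grip_width": finger opening in m; "gripper_force": force on a finger pad.
Only numpy, scipy, OpenCV 4.12 (cv2) and the standard library are available. Lean on these libraries where they do the work, as an engineer would, in place of code of your own. Each camera call takes 0.05 s, during which the arm holds its last target. There are 200 camera calls.

## Task

The microscope's lamp unit has to be switched on, but a slide case has been left lying on its key panel. Lift the case off and set it down gently, flat, the right way up, centred and square on the bare steel tray; then push the three keys all the way in, one after another: the round one (mains), then the square one (fan), then the narrow bar (lamp). A key stays in once pushed and cannot be undone; press until you feel the stop, do not ram the keys, and leave the mouse, bottle and dishes where they are.

Things in the scene. Friction and masses are not known exactly. Their poses are not given: they have to be found in the camera images.
- unit: White lamp unit fixed to the desk, 220 mm wide (y), 205 mm deep (x -60 to +145 mm), 240 mm high. Origin at desk level; x points into the unit, away from the robot, y along the key row, z up. Its front is a black key panel that slopes up towards the back at 35 degrees, 140 mm long, looking up and towards the robot. Never push the unit itself with more than 40 N.
- panel (a point): Centre of the panel's surface, 85 mm above the desk, axes as the unit's (z vertical). In these axes the panel's outward normal is (-sin 35 deg, 0, cos 35 deg), up the slope is (cos 35 deg, 0, sin 35 deg). A rail runs up the slope on each side (centred at y = +-83 mm, 14 mm wide, 20 mm high); a lip 10 mm thick, 30 mm high crosses the foot, centred 58 mm down the slope.
- hood_edge (a point): Middle of the lower front edge of the unit's hood, a 30 mm thick slab as wide as the unit that overhangs the upper part of the panel, underside 210 mm above the desk, 20 mm behind the panel's centre. A gripper pointing straight down does not fit over the keys; tilted about 35 degrees, square to the panel, it does. Axes as the unit's.
- case: Grey closed slide case, 95 (x) by 190 (y) by 28 mm, 0.25 to 0.55 kg, a black solid grip ridge on its lid: 16 mm thick (x), 90 long (y), 28 to 60 mm above the underside. Origin: centre of underside; z out of the lid. It starts on the two rails, tilted as the panel, lower long side at the lip, hiding the keys. Not to move above 0.6 m/s with no finger on it (no dropping).
- case_grip (a point): Middle of the case's grip ridge, 18 mm above the lid, 46 mm above the underside; axes as the case's.
- tray: Bare steel tray fixed on the desk left or right of the unit, 150 mm (x) by 240 mm (y), floor 6 mm above the desk, with low rims (12 mm above the desk) along its two short ends only, 228 mm apart inside. Origin at desk level in its centre, y along its length. The case lies on it with its long side along y; either way round is fine.
- round_spot (a point): Centre of the round key (disc, 34 mm across) at the panel's surface; fixed, z the panel's outward normal, x up the slope. The three white keys stand in a row along the unit's y through point panel, 48 mm apart, in any order. How far each stands out is not known: 9 to 16 mm. It goes straight in, square to the panel, to a stiff stop found only by feel, its face then 3 to 8 mm off the panel.
- square_spot (a point): Centre of the square key (30 by 30 mm) at the panel's surface; otherwise like the round one.
- bar_spot (a point): Centre of the narrow bar key (15 mm wide along the row, 48 mm long up the slope) at the panel's surface; otherwise like the round one.
- round_key (a joint): How far the round key is pushed in, m: 0 fully out, 0.008 at the stop, starts at 0 to 0.002. It moves against friction of about 4 N and stays where it is left; it counts as in beyond 0.007 and as out below 0.003. The stop gives about 1 mm per 60 N; forced beyond 0.0095 the key is rammed and the run fails.
- square_key (a joint): The same for the square key.
- bar_key (a joint): The same for the bar key.
- mouse: Black computer mouse, about 80 by 60 by 33 mm, on a grey mat (190 by 220 by 3 mm) on the side of the unit away from the tray; origin under it. Leave alone.
- bottle: White bottle, 64 mm across, 160 mm high, standing left (+y) of the unit; origin under it. Leave alone.
- dishes: Stack of three glass dishes, 94 mm across, 48 mm high, right (-y) of the unit; origin under it. Leave alone.

How it is judged:
By the outcome, as a careful person would: the job done as asked, in the order asked, and still so for the second after the job is handed in, with the robot touching nothing.
It also fails if it takes over 61 s, if anything falls off the work surface, if the arm or the gripper's body presses on something with over 40 N, if the wrist force passes 120 N, or if a joint passes its speed limit or range.

## Working session

There is one attempt and no reset: what is moved stays moved. The work goes in short steps, Python scripts to look and compute and a tool call to move; the robot and the scene stay as the last step left them, time stands still between calls to the robot, and variables do not carry over. Pictures are saved under pics/ and viewed, at most 12 in all, crops included, and the job is handed in when it is done.

Besides the shell and the picture viewer there is one more tool, called after "Request:" in YAML: its name, and indented under it one key for each argument. apply_moves: Moves the arm, as the interface text tells. Its arguments: {"type":"object","properties":{"moves":{"type":"array"},"grip_force":{"type":"number"}},"required":["moves"]}

```bash
mkdir -p pics; ls
python3 - <<'E'
from bench import telemetry, grab_frame, calibration, silhouettes, r
import cv2,numpy as np
np.set_printoptions(precision=4,suppress=True)
print(telemetry.get_obs())
a=grab_frame("side");b=grab_frame("top")
cv2.imwrite("pics/a.png",a);cv2.imwrite("pics/b.png",b)
for c in("side","top"):
  print(c,calibration(c))
  for t in("unit","case","case_grip","tray","mouse","bottle","dishes"):
    for d in silhouettes(t,c)[:2]: print(c,t,round(d["p"],2),np.round(d["extent"],1),d["mask"].sum())
print(calibration("wrist"),r.grip_depth)
E
```

```text
pics
{'clock': 0.0, 'joints': array([ 1.0759,  0.4778,  0.0223,  1.5564, -0.0115,  1.1093, -0.0831]), 'qvel': array([ 0.0016,  0.001 ,  0.0004, -0.0014,  0.001 ,  0.0004, -0.0005]), 'tau': array([  0.0001, -59.6459,   1.6082, -28.1192,   0.0125,   0.0095,
         0.    ]), 'tcp_pos': array([ 0.2544, -0.6246,  0.2303]), 'orientation': array([-3.0813, -0.6035,  0.0008]), 'contact_force': array([-0.2508,  0.3975, -0.6178]), 'moment': array([-0.0558,  0.0368, -0.0037]), 'gripper_force': 0.0, 'grip_width': 0.08532886281154944}
side {'fx': 484.8294392750148, 'fy': 484.8294392750148, 'cx': 317.45143403096097, 'cy': 198.9200799950907, 'world_from_camera': array([[-0.9995, -0.0092,  0.0307,  0.5214],
       [-0.0308,  0.547 , -0.8366,  0.9514],
       [-0.0091, -0.8371, -0.547 ,  0.7725],
       [ 0.    ,  0.    ,  0.    ,  1.    ]])}
side unit 0.56 [281.4 204.5  97.7 132.8] 8348
side case 0.83 [311.5 205.7  43.6  66.5] 1917
side case_grip 0.85 [309.3 204.2  43.4  69. ] 1903
side tray 0.68 [366.  356.1  97.2  87.8] 6611
side tray 0.68 [250.6 305.6  32.4  73.9] 1970
side mouse 0.66 [359.6 178
[... 396 characters left out ...]
.    ,  0.    ,  1.    ]])}
top unit 0.76 [326.5 163.1  98.8  91.2] 5278
top case 0.71 [328.4 196.2  71.5  45.2] 2640
top case_grip 0.84 [330.6 197.2  78.9  41.5] 2594
top case_grip 0.43 [327.9 168.4  97.6 100.9] 5475
top tray 0.85 [190.2 249.4  98.7  69.5] 4477
top mouse 0.91 [438.4 252.4  20.   30. ] 540
top bottle 0.69 [221.  164.5  28.8  34. ] 636
top dishes 0.56 [427.2 167.9  40.3  37.4] 941
{'fx': 309.70691628693146, 'fy': 309.70691628693146, 'cx': 320.1842521988906, 'cy': 198.1853526850179, 'mount': array([[-0.0002, -0.9622, -0.2724,  0.0691],
       [ 1.    , -0.0001, -0.0006,  0.0003],
       [ 0.0006, -0.2724,  0.9622, -0.1419],
       [ 0.    ,  0.    ,  0.    ,  1.    ]])} 0.0187
```

Run:
```python
import cv2,numpy as np
a=cv2.imread("pics/a.png");b=cv2.imread("pics/b.png")
A=cv2.resize(a[110:410,200:440],None,fx=2,fy=2,interpolation=cv2.INTER_CUBIC)
B=cv2.resize(b[90:300,130:480],None,fx=2.2,fy=2.2,interpolation=cv2.INTER_CUBIC)
cv2.imwrite("pics/a1.png",A);cv2.imwrite("pics/b1.png",B)
```

```text
(no output)
```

View pics/a1.png

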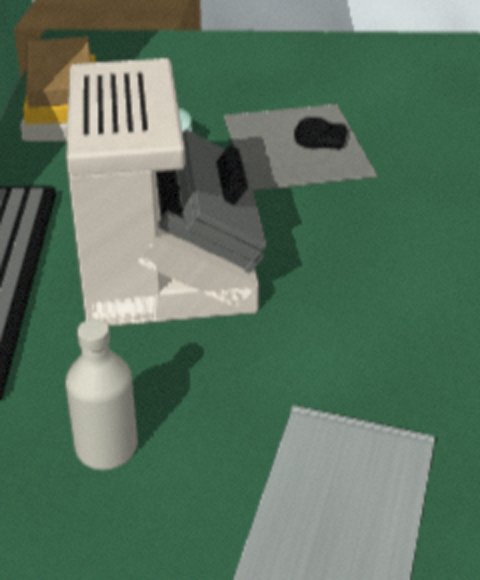

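View pics/b1.png

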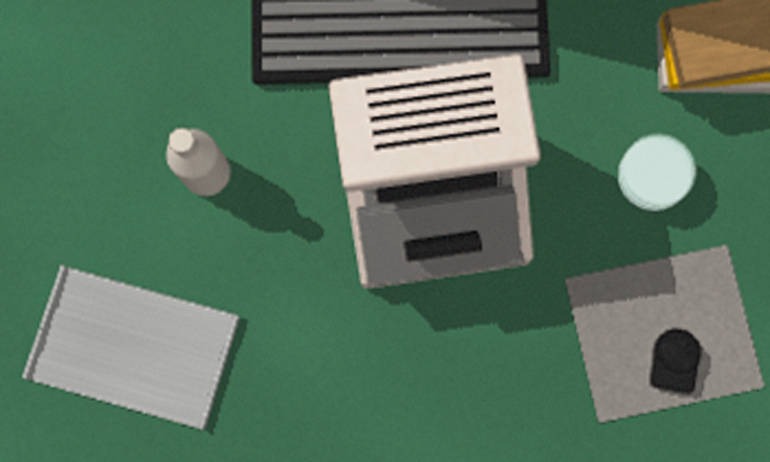

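```bash
cat > h.py <<'E'
import cv2,numpy as np
from scipy.spatial.transform import Rotation as R
from bench import telemetry, grab_frame, calibration, silhouettes
np.set_printoptions(precision=4,suppress=True)
def ray(name,px,obs=None):
    c=calibration(name);px=np.atleast_2d(np.asarray(px,float))
    u=(px[:,0]-c["cx"])/c["fx"];v=(px[:,1]-c["cy"])/c["fy"]
    if name=="wrist":
        th=np.hypot(u,v);s=np.sinc(th/np.pi);d=np.c_[u*s,v*s,np.cos(th)]
        T=np.eye(4);T[:3,:3]=R.from_rotvec(obs["orientation"]).as_matrix();T[:3,3]=obs["tcp_pos"]
        W=T@c["mount"]
    else: d=np.c_[u,v,np.ones(len(u))];W=c["world_from_camera"]
    return W[:3,3],d@W[:3,:3].T
def onz(name,px,z,obs=None):
    o,d=ray(name,px,obs);return o+d*((z-o[2])/d[:,2])[:,None]
def tri(rays): # list of (o,d)
    A=0;b=0
    for o,d in rays:
        d=d/np.linalg.norm(d);P=np.eye(3)-np.outer(d,d);A=A+P;b=b+P@o
    X=np.linalg.solve(A,b);return X,[np.linalg.norm(np.cross(X-o,d/np.linalg.norm(d))) for o,d in rays]
def proj(name,X,obs=None):
    c=calibration(name);X=np.atleast_2d(X)
    if name=="wrist":
        T=np.eye(4);T[:3,:3]=R.from_rotvec(obs["orientation"]).as_matrix();T[:3,3]=obs["tcp_pos"];W=T@c["mount"]
    else: W=c["world_from_camera"]
    p=(X-W[:3,3])@W[:3,:3]
    if name=="wrist":
        rr=np.hypot(p[:,0],p[:,1]);th=np.arctan2(rr,p[:,2]);k=th/np.maximum(rr,1e-9)
    else: k=1/p[:,2]
    return np.c_[c["cx"]+c["fx"]*p[:,0]*k,c["cy"]+c["fy"]*p[:,1]*k]
def quad(m):
    cs,_=cv2.findContours(m.astype(np.uint8),cv2.RETR_EXTERNAL,cv2.CHAIN_APPROX_NONE)
    c=max(cs,key=cv2.contourArea);return c,cv2.boxPoints(cv2.minAreaRect(c))
E
python3 - <<'E'
from h import *
ims={}
G={}
for n,f in(("side","a"),("top","b")):
    ims[n]=im=cv2.imread(f"pics/{f}.png")
# tray: colour seg in top
b=ims["top"]; hsv=cv2.cvtColor(b,cv2.COLOR_BGR2HSV)
m=np.zeros(b.shape[:2],bool);m[200:300,130:245]=hsv[200:300,130:245,1]<60
m=cv2.morphologyEx(m.astype(np.uint8),cv2.MORPH_OPEN,np.ones((3,3)))
c,q=quad(m);print("tray top quad px",q)
w=onz("top",c[:,0,:],0.006)
rc=cv2.minAreaRect((w[:,:2]*1000).astype(np.float32));print("tray world",rc)
a=ims["side"];hs=cv2.cvtColor(a,cv2.COLOR_BGR2HSV)
m=np.zeros(a.shape[:2],bool);m[300:400,290:440]=hs[300:400,290:440,1]<60
c,q=quad(m);print("tray side px",q)
w=onz("side",c[:,0,:],0.006);print(w.min(0),w.max(0))
# side top corners of tray
# ridge
for n in ims:
    g=cv2.cvtColor(ims[n],cv2.COLOR_BGR2GRAY);
    x0,x1,y0,y1=(305,330,180,215) if n=="side" else (310,352,192,212)
    m=np.zeros(g.shape,np.uint8);m[y0:y1,x0:x1]=g[y0:y1,x0:x1]<45
    k,l,s,ce=cv2.connectedComponentsWithStats(m);i=1+np.argmax(s[1:,4]);print(n,s[i],ce[i]);G[n]=ce[i]
    c,q=quad(l==i);print(q)
print(tri([(ray(n,G[n])[0],ray(n,G[n])[1][0]) for n in G]))
# hood top, in top image
m=np.zeros(b.shape[:2],np.uint8)
V=hsv[...,2];S=hsv[...,1];m[110:180,275:380]=(V[110:180,275:380]>185)&(S[110:180,275:380]<60)
c,q=quad(cv2.morphologyEx(m,cv2.MORPH_CLOSE,np.ones((7,7))));w=onz("top",c[:,0,:],0.24);print("hood",q,cv2.minAreaRect((w[:,:2]*1000).astype(np.float32)))
E
```

```text
tray top quad px [[139.283  261.5095]
 [154.3396 208.8113]
 [238.8679 232.9623]
 [223.8113 285.6604]]
tray world ((452.04998779296875, 356.8536071777344), (244.90040588378906, 152.168701171875), 74.81548309326172)
tray side px [[316.     399.    ]
 [331.8606 309.6043]
 [418.1446 324.9128]
 [402.284  414.3084]]
[0.346  0.2206 0.006 ] [0.5471 0.4269 0.006 ]
side [308 182  16  30 316] [315.4304 196.8608]
[[305.5294 184.1176]
 [318.     181.    ]
 [325.     209.    ]
 [312.5294 212.1176]]
top [314 195  35  13 301] [331.113  201.1794]
[[313.7433 199.2885]
 [347.1418 194.2787]
 [348.4548 203.0318]
 [315.0562 208.0416]]
(array([ 0.5636, -0.0374,  0.1321]), [np.float64(0.0010739334119690617), np.float64(0.0010739334119691608)])
hood [[278.027  127.1622]
 [366.2433 112.4595]
 [375.0811 165.4865]
 [286.8648 180.1892]] ((679.5577392578125, -23.188873291015625), (134.4419403076172, 216.67868041992188), 9.395881652832031)
```

```bash
cat > plan.py <<'E'
from h import *
U=np.array([0.605,-0.031,0.0]);YAW=np.radians(8.8)
S,C=np.sin(np.radians(35)),np.cos(np.radians(35))
def Ru(y=None): return R.from_euler("z",YAW if y is None else y).as_matrix()
def panel(s,y,n): # world point from slope, row, normal (m)
    return U+Ru()@np.array([s*C-n*S,y,0.085+s*S+n*C])
def Rpanel(): return Ru()@np.array([[0,C,S],[1,0,0],[0,S,-C]])
def Rdown(yx): # tool down, tool x at angle yx
    c,s=np.cos(yx),np.sin(yx);return np.array([[c,s,0],[s,-c,0],[0,0,-1.]])
def rows(vias,grip,show=True,o=None):
    """vias: list of (p,Rm,n rows) from the present pose"""
    o=o or telemetry.get_obs();p=o["tcp_pos"];M=R.from_rotvec(o["orientation"])
    out=[]
    for q,Q,n in vias:
        Q=R.from_matrix(Q);w=(M.inv()*Q).as_rotvec()/n;d=(q-p)/n
        for i in range(n):
            out.append(list(np.round(np.degrees(w)/6,3))+list(np.round(M.inv().apply(d),4))+[grip]);M=M*R.from_rotvec(w)
        p=q;M=Q
    if show:
        print("from",o["clock"],o["tcp_pos"],"F",o["contact_force"],"J",o["joints"])
        for i,x in enumerate(out): print("[" + ",".join(f"{v:g}" for v in x)+"]"+(","if (i+1)%8 else "\n"))
    return out
E
python3 - <<'E'
from plan import *
g=panel(-.0055,0,.053+.15);print(g)
rows([(np.array([.40,-.35,.34]),R.from_rotvec(telemetry.get_obs()["orientation"]).as_matrix()@R.from_euler("z",-30,degrees=True).as_matrix(),9),(g,Rpanel(),15)],1)
E
```

```text
[ 0.4855 -0.0495  0.2481]
from 0.8 [ 0.2546 -0.6252  0.2313] F [-0.1844  0.5745 -0.3697] J [ 1.0759  0.4769  0.0224  1.5554 -0.0115  1.1093 -0.0831]
[0,0,-0.556,0.0265,-0.0222,-0.0121,1],
[0,0,-0.556,0.0277,-0.0206,-0.0121,1],
[0,0,-0.556,0.0289,-0.019,-0.0121,1],
[0,0,-0.556,0.0299,-0.0173,-0.0121,1],
[0,0,-0.556,0.0309,-0.0155,-0.0121,1],
[0,0,-0.556,0.0318,-0.0137,-0.0121,1],
[0,0,-0.556,0.0325,-0.0118,-0.0121,1],
[0,0,-0.556,0.0331,-0.0099,-0.0121,1]

[0,0,-0.556,0.0336,-0.008,-0.0121,1],
[-0.367,0.158,-0.502,0.0193,-0.0078,0.0061,1],
[-0.367,0.158,-0.502,0.0196,-0.007,0.0062,1],
[-0.367,0.158,-0.502,0.0198,-0.0062,0.0062,1],
[-0.367,0.158,-0.502,0.02,-0.0054,0.0063,1],
[-0.367,0.158,-0.502,0.0202,-0.0046,0.0065,1],
[-0.367,0.158,-0.502,0.0203,-0.0038,0.0067,1],
[-0.367,0.158,-0.502,0.0204,-0.003,0.0069,1]

[-0.367,0.158,-0.502,0.0204,-0.0022,0.0071,1],
[-0.367,0.158,-0.502,0.0204,-0.0014,0.0074,1],
[-0.367,0.158,-0.502,0.0203,-0.0006,0.0077,1],
[-0.367,0.158,-0.502,0.0202,0.0002,0.008,1],
[-0.367,0.158,-0.502,0.02,0.0009,0.0084,1],
[-0.367,0.158,-0.502,0.0198,0.0016,0.0087,1],
[-0.367,0.158,-0.502,0.0196,0.0023,0.0091,1],
[-0.367,0.158,-0.502,0.0193,0.003,0.0096,1]
```

Request:
apply_moves:
  moves:
    - [0,0,-0.55,0.027,-0.022,-0.012,1]
    - [0,0,-0.55,0.028,-0.021,-0.012,1]
    - [0,0,-0.55,0.029,-0.019,-0.012,1]
    - [0,0,-0.55,0.03,-0.017,-0.012,1]
    - [0,0,-0.55,0.031,-0.015,-0.012,1]
    - [0,0,-0.55,0.032,-0.014,-0.012,1]
    - [0,0,-0.55,0.032,-0.012,-0.012,1]
    - [0,0,-0.55,0.033,-0.01,-0.012,1]

```text
clock: 1.47
tcp_pos: [0.3855, -0.3792, 0.3281]
orientation: [2.861, 1.295, 0.0]
contact_force: [1.5, -0.2, -0.3]
grip_width: 0.0858
gripper_force: 0.0
```

Run:
```python
from plan import *
g=panel(-.0055,0,.053+.15)
rows([(g,Rpanel(),16)],1)
```

```text
from 1.4667 [ 0.3855 -0.3792  0.3281] F [ 1.5073 -0.2063 -0.2551] J [ 0.8147  0.1837 -0.1773  1.7436  0.0347  1.2167 -0.0922]
[-0.341,0.159,-0.505,0.0196,-0.0089,0.005,1],
[-0.341,0.159,-0.505,0.02,-0.008,0.005,1],
[-0.341,0.159,-0.505,0.0203,-0.0071,0.0051,1],
[-0.341,0.159,-0.505,0.0206,-0.0063,0.0052,1],
[-0.341,0.159,-0.505,0.0208,-0.0053,0.0053,1],
[-0.341,0.159,-0.505,0.0209,-0.0044,0.0055,1],
[-0.341,0.159,-0.505,0.0211,-0.0035,0.0057,1],
[-0.341,0.159,-0.505,0.0211,-0.0026,0.006,1]

[-0.341,0.159,-0.505,0.0211,-0.0017,0.0062,1],
[-0.341,0.159,-0.505,0.0211,-0.0008,0.0065,1],
[-0.341,0.159,-0.505,0.021,0,0.0069,1],
[-0.341,0.159,-0.505,0.0209,0.0009,0.0072,1],
[-0.341,0.159,-0.505,0.0207,0.0017,0.0076,1],
[-0.341,0.159,-0.505,0.0204,0.0025,0.0081,1],
[-0.341,0.159,-0.505,0.0201,0.0033,0.0085,1],
[-0.341,0.159,-0.505,0.0198,0.0041,0.009,1]
```

Request:
apply_moves:
  moves:
    - [-0.34,0.16,-0.505,0.02,-0.009,0.005,1]
    - [-0.34,0.16,-0.505,0.02,-0.008,0.005,1]
    - [-0.34,0.16,-0.505,0.02,-0.007,0.005,1]
    - [-0.34,0.16,-0.505,0.021,-0.006,0.005,1]
    - [-0.34,0.16,-0.505,0.021,-0.005,0.005,1]
    - [-0.34,0.16,-0.505,0.021,-0.004,0.006,1]
    - [-0.34,0.16,-0.505,0.021,-0.003,0.006,1]
    - [-0.34,0.16,-0.505,0.021,-0.003,0.006,1]

```text
clock: 2.13
tcp_pos: [0.4373, -0.2151, 0.2875]
orientation: [2.342, 1.738, 0.351]
contact_force: [-0.0, 0.9, -0.1]
grip_width: 0.0854
gripper_force: 0.0
```

Run:
```python
from plan import *
import pickle
o=telemetry.get_obs();im=grab_frame("wrist");cv2.imwrite("pics/w1.png",im)
pickle.dump(o,open("w1.pkl","wb"))
for d in silhouettes("case_grip","wrist")[:1]:print(d["p"],d["extent"])
g=panel(-.0055,0,.053+.15)
rows([(g,Rpanel(),8)],1)
```

```text
0.62 [350.6, 45.4, 123.0, 90.8]
from 2.2333 [ 0.4362 -0.2129  0.2864] F [-0.0338  0.3302 -0.1966] J [ 0.7388 -0.023  -0.336   2.1039 -0.1572  0.7707  0.2069]
[-0.343,0.157,-0.503,0.021,-0.0016,0.006,1],
[-0.343,0.157,-0.503,0.0209,-0.0007,0.0063,1],
[-0.343,0.157,-0.503,0.0208,0.0001,0.0067,1],
[-0.343,0.157,-0.503,0.0207,0.001,0.007,1],
[-0.343,0.157,-0.503,0.0205,0.0018,0.0074,1],
[-0.343,0.157,-0.503,0.0203,0.0026,0.0078,1],
[-0.343,0.157,-0.503,0.02,0.0034,0.0083,1],
[-0.343,0.157,-0.503,0.0196,0.0041,0.0087,1]
```

Run:
```python
from plan import *
g=panel(-.0055,0,.053+.10)
rows([(g,Rpanel(),8)],1)
```

```text
from 2.2333 [ 0.4362 -0.2129  0.2864] F [-0.0338  0.3302 -0.1966] J [ 0.7388 -0.023  -0.336   2.1039 -0.1572  0.7707  0.2069]
[-0.343,0.157,-0.503,0.0221,-0.0001,0.012,1],
[-0.343,0.157,-0.503,0.0219,0.0006,0.0124,1],
[-0.343,0.157,-0.503,0.0216,0.0013,0.0127,1],
[-0.343,0.157,-0.503,0.0213,0.002,0.0132,1],
[-0.343,0.157,-0.503,0.021,0.0026,0.0136,1],
[-0.343,0.157,-0.503,0.0206,0.0032,0.014,1],
[-0.343,0.157,-0.503,0.0202,0.0038,0.0145,1],
[-0.343,0.157,-0.503,0.0197,0.0043,0.015,1]
```

Request:
apply_moves:
  moves:
    - [-0.34,0.16,-0.5,0.022,0,0.012,1]
    - [-0.34,0.16,-0.5,0.022,0.001,0.012,1]
    - [-0.34,0.16,-0.5,0.022,0.001,0.013,1]
    - [-0.34,0.16,-0.5,0.021,0.002,0.013,1]
    - [-0.34,0.16,-0.5,0.021,0.003,0.014,1]
    - [-0.34,0.16,-0.5,0.021,0.003,0.014,1]
    - [-0.34,0.16,-0.5,0.02,0.004,0.015,1]
    - [-0.34,0.16,-0.5,0.02,0.004,0.015,1]

```text
clock: 2.9
tcp_pos: [0.5144, -0.0521, 0.2109]
orientation: [1.761, 2.021, 0.637]
contact_force: [0.3, 0.6, -0.4]
grip_width: 0.085
gripper_force: 0.0
```

Run:
```python
from plan import *
import pickle
o=telemetry.get_obs();im=grab_frame("wrist");
pickle.dump(o,open("w2.pkl","wb"))
for d in silhouettes("case_grip","wrist")[:2]:print(d["p"],d["extent"],d["mask"].sum());np.save("m2.npy",d["mask"])
cv2.imwrite("pics/w2.png",im)
print(o["tcp_pos"],o["joints"],"err",(R.from_matrix(Rpanel()).inv()*R.from_rotvec(o["orientation"])).as_rotvec(degrees=True))
def grid(): 
  P=[]
  for s in(-.0135,.0025):
    for y in(-.045,.045): P.append(panel(s,y,.08))
  for s in(-.053,.042):
    for y in(-.095,.095): P.append(panel(s,y,.048))
  return proj("wrist",np.array(P),o)
v=im.copy()
for q in grid(): cv2.circle(v,tuple(np.int32(np.round(q))),2,(0,0,255),-1)
cv2.imwrite("pics/w2v.png",v)
```

```text
0.77 [314.4, 178.9, 124.7, 220.9] 23957
[ 0.5144 -0.0521  0.2109] [ 0.4544  0.0528 -0.4053  2.3479 -0.5698  0.1804  0.7263] err [ 0.4174 -0.0386  0.9089]
```

View pics/w2v.png

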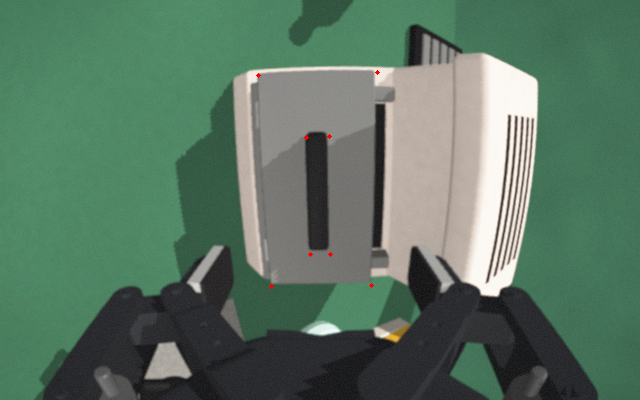

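Run:
```python
from plan import *
import plan,pickle
from scipy.optimize import least_squares
o=pickle.load(open("w2.pkl","rb"));im=cv2.imread("pics/w2.png");g=cv2.cvtColor(im,cv2.COLOR_BGR2GRAY)
m=np.zeros(g.shape,np.uint8);m[120:262,295:345]=g[120:262,295:345]<62
k,l,s,ce=cv2.connectedComponentsWithStats(m);i=1+np.argmax(s[1:,4]);print(s[i],ce[i])
c,q=quad(l==i);q=q[np.argsort(q[:,1])];print(q.round(1))
rid=np.array(sorted(q[2:],key=lambda p:p[0])+sorted(q[:2],key=lambda p:p[0])) # y-: left(low s), right ; y+
lid=np.array([[267,283],[373,283],[260,72],[373.5,71]])
top=np.array([331.1,201.2]);side=np.array([315.4,196.9])
def pts():
  P=[panel(s,y,.08) for y in(-.045,.045) for s in(-.0135,.0025)]
  L=[panel(s,y,.048) for y in(-.095,.095) for s in(-.053,.042)]
  return np.array(P),np.array(L)
def f(v):
  plan.U=np.array([v[0],v[1],v[3]]);plan.YAW=v[2]
  P,L=pts();
  a=(proj("wrist",P,o)-rid);b=(proj("wrist",L,o)-lid)
  t=proj("top",panel(-.0055,0,.074))[0]-top
  w=proj("side",panel(-.0055,0,.074))[0]-side
  return np.r_[a.ravel(),b.ravel()*.7,t*2,w*2]
r_=least_squares(f,[.605,-.031,np.radians(8.8),0],loss="soft_l1");v=r_.x
print(v,np.degrees(v[2]));print(f(v).round(1))
```

```text
[ 306  132   22  118 2328] [316.8222 190.0047]
[[325.8 131.8]
 [305.2 132.2]
 [328.4 248.9]
 [307.8 249.3]]
[ 0.6068 -0.0291  0.1442 -0.0054] 8.260512985561201
[-0.  -1.  -0.5 -0.6  0.2  1.   1.8  1.2  1.8 -1.4 -3.2 -1.6 -0.7  0.5
  0.8  0.3 -1.1  2.5  1.8 -3. ]
```

```bash
sed -i 's/^U=.*/U=np.array([0.607,-0.029,-0.002]);YAW=np.radians(8.3)/' plan.py
python3 - <<'E'
from plan import *
rows([(panel(-.0055,0,.053),Rpanel(),8)],1)
E
```

```text
from 3.0 [ 0.5141 -0.0484  0.21  ] F [ 0.3431 -0.0347 -0.1658] J [ 0.4389  0.0533 -0.396   2.3481 -0.5708  0.1836  0.7259]
[-0.013,-0.012,-0.006,0.0006,0,0.0132,1],
[-0.013,-0.012,-0.006,0.0006,0,0.0132,1],
[-0.013,-0.012,-0.006,0.0006,0,0.0132,1],
[-0.013,-0.012,-0.006,0.0006,-0,0.0132,1],
[-0.013,-0.012,-0.006,0.0007,-0,0.0132,1],
[-0.013,-0.012,-0.006,0.0007,-0,0.0132,1],
[-0.013,-0.012,-0.006,0.0007,-0.0001,0.0132,1],
[-0.013,-0.012,-0.006,0.0007,-0.0001,0.0132,1]
```

Request:
apply_moves:
  moves:
    - [-0.01,-0.01,-0.01,0.0005,0,0.013,1]
    - [-0.01,-0.01,-0.01,0.0005,0,0.013,1]
    - [-0.01,-0.01,-0.01,0.0005,0,0.013,1]
    - [-0.01,-0.01,-0.01,0.0005,0,0.013,1]
    - [-0.01,-0.01,-0.01,0.0005,0,0.013,1]
    - [-0.01,-0.01,-0.01,0.0005,0,0.013,1]
    - [-0.01,-0.01,0,0.0005,0,0.013,1]
    - [-0.01,-0.01,0,0.0005,0,0.013,1]

```text
clock: 3.67
tcp_pos: [0.5545, -0.0457, 0.1626]
orientation: [1.772, 2.038, 0.636]
contact_force: [-0.4, -0.2, 0.1]
grip_width: 0.0854
gripper_force: 0.0
```

Run:
```python
from plan import *
o=telemetry.get_obs()
im=grab_frame("wrist");cv2.imwrite("pics/w3.png",im[60:400])
print((R.from_matrix(Rpanel()).inv()*R.from_rotvec(o["orientation"])).as_rotvec(degrees=True))
rows([(panel(-.0055,0,.053),Rpanel(),1)],1)
```

```text
[1.3173 0.9439 0.6224]
from 3.7167 [ 0.5562 -0.0456  0.1625] F [ 0.9849 -0.582   0.8345] J [-0.1751  0.1943  0.2395  2.3373 -1.3622  0.1716  1.494 ]
[-0.216,-0.157,-0.111,0.0083,-0.0071,0.0427,1],
```

View pics/w3.png

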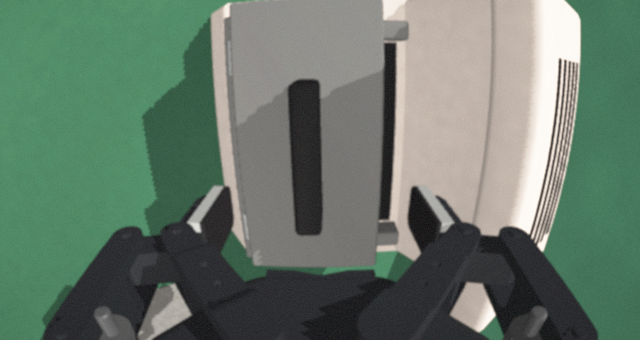

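```bash
cat > fk.py <<'E'
from h import *
import pickle
from scipy.optimize import least_squares
def samples():
    D=[([1.0759,.4769,.0224,1.5554,-.0115,1.1093,-.0831],[.2546,-.6252,.2313],[-3.0813,-.6035,.0008]),
     ([.8147,.1837,-.1773,1.7436,.0347,1.2167,-.0922],[.3855,-.3792,.3281],[2.861,1.295,0])]
    for f in("w1","w2"):
        o=pickle.load(open(f+".pkl","rb"));D.append((o["joints"],o["tcp_pos"],o["orientation"]))
    o=telemetry.get_obs();D.append((o["joints"],o["tcp_pos"],o["orientation"]))
    return D
def fk(q,p,sg):
    # z-y-z-y-z-y-z arm; p: base yaw, h, a, b, L, elbow offset, wrist offset, flange yaw
    E=lambda ax,t:R.from_euler(ax,t)
    M=E("z",p[0]+sg[0]*q[0]);x=np.array([0,0,p[1]]);x=x+M.apply([p[8],0,0])
    M=M*E("y",q[1])*E("z",sg[1]*q[2]);x=x+M.apply([p[5],0,p[2]])
    M=M*E("y",q[3])*E("z",sg[2]*q[4]);x=x+M.apply([p[6],0,p[3]])
    M=M*E("y",q[5]);x=x+M.apply([p[9],0,p[4]])
    M=M*E("z",p[7]+sg[3]*q[6]);return x,M
def resid(p,sg,D):
    o=[]
    for q,t,w in D:
        x,M=fk(q,p,sg);o+=list((x-t)*5)+list((M.inv()*R.from_rotvec(w)).as_rotvec())
    return np.array(o)
if __name__=="__main__":
    import itertools
    D=samples();best=None
    for sg in itertools.product([1,-1],repeat=4):
      for y0 in(0,1.57,3.14,-1.57):
       for y7 in (0,1.57,3.14,-1.57):
        s=least_squares(resid,[y0,.35,.4,.4,.3,0,0,y7,0,0],args=(sg,D),max_nfev=60)
        if best is None or s.cost<best[0]: best=(s.cost,sg,s.x)
    print(best);print(resid(best[2],best[1],D).reshape(-1,6).round(3));pickle.dump(best,open("fk.pkl","wb"))
E
python3 fk.py
```

```text
(np.float64(0.005925362961491392), (-1, -1, -1, -1), array([-0.0977,  0.2202,  0.5599,  0.4408,  0.2996,  0.01  , -0.0133,
        1.4808,  0.0195,  0.0093]))
[[-0.01  -0.013 -0.011  0.002 -0.    -0.008]
 [ 0.011  0.023  0.005 -0.    -0.    -0.008]
 [ 0.006  0.014  0.008  0.005  0.03  -0.003]
 [ 0.024 -0.027  0.005 -0.002  0.055  0.01 ]
 [-0.028  0.033 -0.008 -0.     0.054  0.009]]
```

```bash
cat > ik.py <<'E'
from fk import *
from plan import *
lo=np.array([-2.96,-.34,-1.41,.24,-1.37,.17,-2.96]);hi=np.array([2.96,2.1,1.46,2.44,4.51,1.92,2.96])
_,sg,P=pickle.load(open("fk.pkl","rb"))
def solve(t,M,q0):
    f=lambda q:np.r_[(fk(q,P,sg)[0]-t)*5,(fk(q,P,sg)[1].inv()*R.from_matrix(M)).as_rotvec(),1e-3*(q-q0)]
    s=least_squares(f,np.clip(q0,lo+.01,hi-.01),bounds=(lo,hi));return s.x,np.abs(s.fun[:6]).max()
def many(t,M,n=60,seed=0):
    g=np.random.default_rng(seed);out=[]
    for i in range(n):
        q,e=solve(t,M,g.uniform(lo,hi))
        if e<.01: out.append((np.minimum((q-lo),(hi-q)).min(),q))
    out.sort(key=lambda a:-a[0]);return out
if __name__=="__main__":
    Rp=Rpanel();Rz=R.from_euler("z",np.pi).as_matrix()
    for nm,t in(("pre",panel(-.0055,0,.153)),("grasp",panel(-.0055,0,.053)),("lift",panel(-.0055,0,.083)),("press",panel(0,.048,.008)),("press-",panel(0,-.048,.008))):
        for fl,M in((0,Rp),(1,Rp@Rz)):
            s=many(t,M);print(nm,fl,len(s))
            for k in s[:4]:print("  ",k[0].round(2),k[1])
E
python3 ik.py
```

```text
pre 0 38
   0.1 [-0.9359  0.1826  1.1859  2.3437 -1.2596  0.4363  1.452 ]
   0.09 [-0.817   0.1326  1.0244  2.3481 -1.1958  0.3722  1.3902]
   0.08 [-0.5686  0.0862  0.7276  2.3557 -1.1067  0.3064  1.2983]
   0.08 [-0.3762  0.0696  0.5097  2.3601 -1.0557  0.2767  1.2418]
pre 1 43
   0.08 [-0.3461  0.0678  0.476   2.3607 -1.0486  0.2729 -1.9079]
   0.08 [-0.1451  0.0595  0.2529  2.3637 -1.0024  0.2504 -1.9615]
   0.08 [-0.1156  0.0587  0.2203  2.364  -0.9955  0.2474 -1.9696]
   0.07 [-0.0246  0.057   0.1199  2.3647 -0.9748  0.2386 -1.9939]
grasp 0 35
   0.12 [ 0.8653  0.5466 -1.106   2.3194  1.8352  0.3668 -1.5999]
   0.12 [ 0.855   0.5343 -1.0865  2.3197  1.8432  0.3504 -1.6112]
   0.09 [-0.2525  0.3199  0.364   2.3313  4.4165  0.2973  2.0046]
   0.07 [ 0.9614  0.7385 -1.3419  2.3156  1.7775  0.6138 -1.4903]
grasp 1 41
   0.12 [ 0.9392  0.6723 -1.2718  2.3167  1.788   0.5302  1.6226]
   0.12 [ 0.9446  0.6862 -1.2873  2.3165  1.7853  0.5479  1.6291]
   0.12 [ 0.8085  0.4883 -1.0048  2.3211  1.8847  0.2876  1.4769]
   0.1 [ 0.796   0.4779 -0.9841  2.3214  1.8975  0.273   1.4612]
lift 0
[... 936 characters left out ...]
2  0.5549  1.3773]
   0.14 [ 0.6654  0.6399 -1.0344  2.3021  1.9862  0.4927  1.3287]
   0.14 [ 0.643   0.6156 -0.994   2.3028  2.0068  0.4604  1.2992]
press- 0 32
   0.19 [ 0.8735  0.6762 -1.0449  2.2465  1.9119  0.3858 -1.5401]
   0.16 [-0.0853  0.4339  0.2692  2.2576  4.3513  0.3433  2.134 ]
   0.15 [ 0.9686  0.8495 -1.265   2.2426  1.8432  0.6104 -1.4048]
   0.13 [ 0.9725  0.8608 -1.277   2.2424  1.8414  0.6246 -1.3986]
press- 1 41
   0.2 [ 0.9487  0.7994 -1.2092  2.2436  1.8538  0.547   1.7068]
   0.2 [ 0.9464  0.7945 -1.2034  2.2437  1.8552  0.5407  1.7035]
   0.19 [ 0.892   0.7005 -1.0812  2.2459  1.895   0.4183  1.6277]
   0.18 [ 0.8525  0.6518 -1.0056  2.2471  1.9333  0.3527  1.5706]
```

```bash
cat > sim.py <<'E'
from ik import *
def step(q,t,M):
    # small-step least change IK
    f=lambda x:np.r_[(fk(x,P,sg)[0]-t)*20,(fk(x,P,sg)[1].inv()*R.from_matrix(M)).as_rotvec()*4,.05*(x-q)]
    s=least_squares(f,np.clip(q,lo+1e-3,hi-1e-3),bounds=(lo,hi),max_nfev=30)
    return s.x,np.abs(s.fun[:6]/np.array([20]*3+[4]*3)).max()
def path(q,vias,show=True):
    p,M=fk(q,P,sg);tot=0
    for t,Q,n in vias:
        Q=R.from_matrix(Q);w=(M.inv()*Q).as_rotvec()/n;d=(t-p)/n;e=0
        for i in range(n):
            p=p+d;M=M*R.from_rotvec(w);qn,ee=step(q,p,M.as_matrix());e=max(e,ee);tot=max(tot,np.abs(qn-q).max());q=qn
        if show: print("  ",q.round(2),"err",round(e,3))
    return q,e
E
python3 - <<'E'
from sim import *
D=samples()
print("emulate 1->w1->w2->now",D[2][0],D[3][0],D[4][0])
q=np.array(D[1][0])
path(q,[(D[i][1],R.from_rotvec(D[i][2]).as_matrix(),8) for i in(2,3)]+[(panel(-.0055,0,.053),Rpanel(),8)])
q0=np.array(telemetry.get_obs()["joints"])
T=lambda ph,th=0:Rpanel()@R.from_euler("y",ph,degrees=True).as_matrix()@R.from_euler("x",th,degrees=True).as_matrix()
hi_=panel(-.0055,0,.153)+[-.03,0,.05]
for ph in(-30,30,-45,45):
  for th in(25,):
    print(ph,th)
    q=path(q0,[(hi_,T(0,th),10),(hi_,T(ph,th),8),(panel(-.0055,0,.113),T(ph),10),(panel(-.0055,0,.103),T(0),10),(panel(-.0055,0,.053),T(0),8)])
E
```

```text
emulate 1->w1->w2->now [ 0.7397 -0.0224 -0.3339  2.1014 -0.1571  0.7689  0.2078] [ 0.4544  0.0528 -0.4053  2.3479 -0.5698  0.1804  0.7263] [-0.1751  0.1943  0.2395  2.3373 -1.3622  0.1716  1.494 ]
   [ 0.74 -0.01 -0.31  2.1  -0.2   0.78  0.27] err 0.0
   [ 0.65  0.06 -0.59  2.35 -0.73  0.22  0.89] err 0.0
   [ 0.03  0.29  0.02  2.29 -1.37  0.17  1.52] err 0.061
-30 25
   [-0.75  0.12  0.87  2.06 -0.2   0.85  0.38] err 0.001
   [-1.17  0.22  1.06  2.09  0.36  0.81 -0.48] err 0.0
   [-1.09  0.37  0.99  2.37  1.69  0.21 -1.88] err 0.002
   [ 0.93  0.34 -1.07  2.34  1.47  0.17 -1.29] err 0.001
   [ 0.84  0.52 -1.06  2.32  1.86  0.33 -1.63] err 0.0
30 25
   [-0.75  0.12  0.87  2.06 -0.2   0.85  0.38] err 0.001
   [-0.32  0.29  0.73  1.96 -0.66  1.27  1.14] err 0.0
   [-0.11  0.41  0.61  2.2  -1.28  1.08  1.72] err 0.0
   [ 0.08  0.18 -0.02  2.35 -1.37  0.17  1.53] err 0.008
   [ 0.03  0.29  0.02  2.29 -1.37  0.17  1.52] err 0.061
-45 25
   [-0.75  0.12  0.87  2.06 -0.2   0.85  0.38] err 0.001
   [-1.27  0.41  1.16  2.07  0.43  0.86 -0.7 ] err 0.0
   [-1.34  0.73  1.27  2.32  1.1   0.17 -1.51] err 0.002
   [ 0.93  0.34 -1.07  2.34  1.47  0.17 -1.29] err 0.001
   [ 0.84  0.52 -1.06  2.32  1.86  0.33 -1.63] err 0.0
45 25
   [-0.75  0.12  0.87  2.06 -0.2   0.85  0.38] err 0.001
   [-0.15  0.41  0.65  1.9  -0.74  1.5   1.36] err 0.0
   [ 0.02  0.55  0.55  2.09 -1.22  1.38  1.76] err 0.0
   [ 0.08  0.18 -0.02  2.35 -1.37  0.17  1.53] err 0.008
   [ 0.03  0.29  0.02  2.29 -1.37  0.17  1.52] err 0.061
```

```bash
cat > search.py <<'E'
from sim import *
q0=np.array(telemetry.get_obs()["joints"])
T=lambda ph,th=0,ps=0:Rpanel()@R.from_euler("y",ph,degrees=True).as_matrix()@R.from_euler("xz",[th,ps],degrees=True).as_matrix()
g=np.random.default_rng(1);best=[]
G=panel(-.0055,0,.053)
import time;t0=time.time()
while time.time()-t0<300:
    v=[(np.round(g.uniform(-.08,.08),2),np.round(g.uniform(-.15,.15),2),np.round(g.uniform(.02,.15),2),round(g.uniform(-60,10)),round(g.uniform(5,35))) for _ in range(2)]
    n=g.choice([.07,.09,.11]);ph=round(g.uniform(-35,-5))
    vias=[(panel(-.0055,0,.133)+[a,b,c],T(p,t),8) for a,b,c,p,t in v]+[(panel(-.0055,0,n+.003),T(ph),8),(G,T(0),8)]
    q=q0;mx=0;ok=True;js=[]
    p,M=fk(q,P,sg)
    for t,Q,k in vias:
        Q=R.from_matrix(Q);w=(M.inv()*Q).as_rotvec()/k;d=(t-p)/k
        for i in range(k):
            p=p+d;M=M*R.from_rotvec(w);qn,e=step(q,p,M.as_matrix())
            mx=max(mx,np.abs(qn-q).max());q=qn
            if e>.006 or mx>.35: ok=False;break
        js.append(q)
        if not ok:break
    if ok: best.append((mx,v,n,ph,js))
best.sort(key=lambda b:b[0])
print(len(best))
for b in best[:3]:print(b[0].round(3),b[1],b[2],b[3]);print(np.array(b[4]).round(2))
E
python3 search.py
```

```text
1
0.283 [(np.float64(-0.08), np.float64(0.03), np.float64(0.05), -4, 6), (np.float64(-0.04), np.float64(0.04), np.float64(0.04), -31, 14)] 0.09 -27
[[-0.61 -0.13  0.52  2.38  0.15  0.37 -0.07]
 [-0.69  0.12  0.31  2.23  0.83  0.75 -1.09]
 [-0.61  0.28  0.41  2.37  1.78  0.37 -1.94]
 [ 0.68  0.41 -0.81  2.32  2.07  0.17 -1.87]]
```

```bash
cat > v.py <<'E'
from sim import *
T=lambda ph,th=0,ps=0:Rpanel()@R.from_euler("y",ph,degrees=True).as_matrix()@R.from_euler("xz",[th,ps],degrees=True).as_matrix()
B=panel(-.0055,0,.133);G=panel(-.0055,0,.053)
E
python3 - <<'E'
from v import *
q0=np.array(telemetry.get_obs()["joints"])
for v1,a,b,n2,p2 in(((-.05,.04,.06),-20,18,.09,-27),((-.05,.04,.06),-31,18,.09,-30),((-.04,.04,.06),-31,25,.09,-20),((-.04,.04,.06),-31,25,.07,-30),((-.04,.0,.06),-40,20,.08,-30)):
    print(v1,a,b,n2,p2)
    path(q0,[(B+v1,T(a,b),16),(panel(-.0055,0,n2),T(p2),8),(panel(-.0055,0,n2-.01),T(p2/2),8),(panel(-.0055,0,n2-.015),T(0),8),(G,T(0),8)])
rows([(B+[-.05,.04,.06],T(-31,18),8)],1)
E
```

```text
(-0.05, 0.04, 0.06) -20 18 0.09 -27
   [-1.53  0.24  1.46  2.17  0.09  0.63 -0.19] err 0.001
   [-0.85  0.34  0.71  2.36  1.87  0.26 -2.04] err 0.003
   [-0.17  0.23  0.07  2.37  2.16  0.17 -2.15] err 0.0
   [ 0.79  0.38 -0.93  2.33  1.8   0.17 -1.61] err 0.0
   [ 0.78  0.47 -0.97  2.32  1.91  0.26 -1.7 ] err 0.0
(-0.05, 0.04, 0.06) -31 18 0.09 -30
   [-1.54  0.39  1.46  2.16  0.16  0.65 -0.36] err 0.001
   [-0.96  0.39  0.82  2.36  1.83  0.26 -2.04] err 0.003
   [-0.3   0.24  0.21  2.37  2.18  0.17 -2.19] err 0.0
   [ 0.79  0.38 -0.93  2.33  1.81  0.17 -1.61] err 0.0
   [ 0.78  0.47 -0.97  2.32  1.91  0.26 -1.7 ] err 0.0
(-0.04, 0.04, 0.06) -31 25 0.09 -20
   [-1.43  0.51  1.46  2.07 -0.08  0.8  -0.11] err 0.001
   [-1.11  0.47  1.19  2.32 -1.37  0.17  1.25] err 0.065
   [-0.72  0.3   0.79  2.31 -1.37  0.17  1.4 ] err 0.067
   [ 0.04  0.24  0.01  2.32 -1.37  0.17  1.52] err 0.062
   [ 0.03  0.29  0.02  2.29 -1.37  0.17  1.52] err 0.061
(-0.04, 0.04, 0.06) -31 25 0.07 -30
   [-1.43  0.51  1.46  2.07 -0.08  0.8  -0.11] err 0.001
   [-1.22  0.73  1.29  2.29 -1.37  0.17  1.06] err 0.067
[... 278 characters left out ...]
1  0.77  2.35  1.88  0.27 -2.09] err 0.003
   [-0.34  0.27  0.25  2.37  2.32  0.17 -2.34] err 0.0
   [ 0.74  0.39 -0.87  2.33  1.92  0.17 -1.73] err 0.0
   [ 0.74  0.44 -0.9   2.32  1.96  0.22 -1.76] err 0.0
from 3.7167 [ 0.5562 -0.0456  0.1625] F [ 0.9849 -0.582   0.8345] J [-0.1751  0.1943  0.2395  2.3373 -1.3622  0.1716  1.494 ]
[0.335,-0.66,0.098,0.0072,-0.0016,-0.0138,1],
[0.335,-0.66,0.098,0.0062,-0.0021,-0.0142,1],
[0.335,-0.66,0.098,0.0052,-0.0027,-0.0145,1],
[0.335,-0.66,0.098,0.0041,-0.0032,-0.0148,1],
[0.335,-0.66,0.098,0.0031,-0.0038,-0.0149,1],
[0.335,-0.66,0.098,0.002,-0.0044,-0.0149,1],
[0.335,-0.66,0.098,0.0009,-0.0049,-0.0149,1],
[0.335,-0.66,0.098,-0.0001,-0.0054,-0.0147,1]
```

Request:
apply_moves:
  moves:
    - [0.335,-0.66,0.1,0.007,-0.002,-0.014,1]
    - [0.335,-0.66,0.1,0.006,-0.002,-0.014,1]
    - [0.335,-0.66,0.1,0.005,-0.003,-0.0145,1]
    - [0.335,-0.66,0.1,0.004,-0.003,-0.015,1]
    - [0.335,-0.66,0.1,0.003,-0.004,-0.015,1]
    - [0.335,-0.66,0.1,0.002,-0.004,-0.015,1]
    - [0.335,-0.66,0.1,0.001,-0.005,-0.015,1]
    - [0.335,-0.66,0.1,0,-0.005,-0.015,1]

```text
clock: 4.38
tcp_pos: [0.519, -0.0381, 0.1802]
orientation: [1.862, 1.971, 0.313]
contact_force: [0.9, -0.4, -1.8]
grip_width: 0.085
gripper_force: 0.0
```

Run:
```python
from v import *
o=telemetry.get_obs();q0=np.array(o["joints"])
print("rel",(R.from_matrix(T(0)).inv()*R.from_rotvec(o["orientation"])).as_rotvec(degrees=True),o["tcp_pos"]-B,q0)
for n2,p2 in((.09,-27),(.09,-35),(.11,-30)):
    path(q0,[(panel(-.0055,0,n2),T(p2),8),(panel(-.0055,0,n2-.01),T(p2/2),8),(panel(-.0055,0,n2-.015),T(0),8),(G,T(0),8)])
```

```text
rel [  9.5888 -10.3926   1.8915] [-0.008   0.0025 -0.0086] [-1.2973  0.2954  1.3476  2.3611 -0.5858  0.2941  0.5571]
   [-1.23  0.63  1.31  2.31 -1.37  0.17  1.13] err 0.059
   [-0.88  0.36  0.96  2.31 -1.37  0.17  1.35] err 0.072
   [ 0.04  0.24  0.01  2.32 -1.37  0.17  1.52] err 0.068
   [ 0.03  0.29  0.02  2.29 -1.37  0.17  1.52] err 0.061
   [-1.31  0.81  1.39  2.31 -1.37  0.17  1.01] err 0.036
   [-1.02  0.44  1.09  2.31 -1.37  0.17  1.28] err 0.074
   [ 0.04  0.24  0.01  2.32 -1.37  0.17  1.52] err 0.073
   [ 0.03  0.29  0.02  2.29 -1.37  0.17  1.52] err 0.061
   [-1.31  0.67  1.4   2.33 -1.37  0.17  1.11] err 0.035
   [-1.01  0.35  1.1   2.33 -1.37  0.17  1.34] err 0.052
   [ 0.06  0.19 -0.01  2.34 -1.37  0.17  1.53] err 0.049
   [ 0.03  0.29  0.02  2.29 -1.37  0.17  1.52] err 0.061
```

```bash
cat > search2.py <<'E'
from v import *
import time,sys
from multiprocessing import Pool
q0=np.array(telemetry.get_obs()["joints"])
def run(seed):
    g=np.random.default_rng(seed);best=[];t0=time.time()
    while time.time()-t0<150:
        v=[(*np.round([g.uniform(-.1,.06),g.uniform(-.15,.15),g.uniform(-.01,.15)],2),round(g.uniform(-60,30)),round(g.uniform(0,35))) for _ in range(2)]
        n=g.choice([.07,.09,.11]);ph=round(g.uniform(-35,-5))
        vias=[(B+[a,b,c],T(p,t),10) for a,b,c,p,t in v]+[(panel(-.0055,0,n+.003),T(ph),8),(G,T(0),12)]
        q=q0;mx=0;ok=True;js=[];p,M=fk(q,P,sg)
        for t,Q,k in vias:
            Q=R.from_matrix(Q);w=(M.inv()*Q).as_rotvec()/k;d=(t-p)/k
            for i in range(k):
                p=p+d;M=M*R.from_rotvec(w);qn,e=step(q,p,M.as_matrix());mx=max(mx,np.abs(qn-q).max());q=qn
                if e>.006 or mx>.3: ok=False;break
            js.append(q)
            if not ok:break
        if ok: best.append((mx,v,n,ph,np.array(js)))
    return best
with Pool() as p: best=sum(p.map(run,range(8)),[])
best.sort(key=lambda b:b[0]);print(len(best))
for b in best[:4]:print(b[0].round(3),[list(map(float,x)) for x in b[1]],b[2],b[3]);print(b[4].round(2))
E
nproc;OMP_NUM_THREADS=1 python3 search2.py
```

```text
4
4
0.26 [[-0.04, 0.13, 0.12, 28.0, 7.0], [-0.02, -0.03, 0.09, -37.0, 4.0]] 0.11 -21
[[-1.11  0.07  1.26  2.13 -0.89  0.96  1.01]
 [-0.89  0.05  0.62  2.27  1.15  0.7  -1.23]
 [-0.72  0.21  0.62  2.38  1.78  0.2  -1.84]
 [ 0.68  0.41 -0.81  2.32  2.06  0.17 -1.86]]
0.266 [[-0.02, 0.02, 0.05, -7.0, 24.0], [0.03, -0.08, 0.09, -55.0, 2.0]] 0.09 -32
[[-1.16  0.37  1.37  2.06 -0.45  0.83  0.53]
 [-1.31  0.71  1.46  2.19  0.67  0.3  -0.9 ]
 [-1.08  0.45  0.97  2.35  1.81  0.21 -2.05]
 [ 0.68  0.41 -0.81  2.32  2.07  0.17 -1.87]]
0.27 [[-0.06, -0.03, 0.12, -25.0, 23.0], [-0.08, -0.09, 0.15, -43.0, 6.0]] 0.11 -33
[[-1.53  0.07  1.46  2.05  0.39  0.88 -0.36]
 [-1.44 -0.21  1.07  2.27  1.23  1.07 -1.19]
 [-1.18  0.45  1.09  2.36  1.64  0.19 -1.87]
 [ 0.68  0.41 -0.81  2.32  2.06  0.17 -1.87]]
0.281 [[-0.05, 0.02, 0.05, -42.0, 21.0], [-0.06, 0.0, 0.03, -38.0, 2.0]] 0.09 -15
[[-1.46  0.6   1.46  2.14  0.09  0.69 -0.37]
 [-1.58  0.43  1.46  2.41  1.01  0.28 -1.25]
 [-0.27  0.21  0.17  2.38  2.01  0.17 -2.01]
 [ 0.68  0.41 -0.81  2.32  2.06  0.17 -1.86]]
```

Run:
```python
from v import *
rows([(B+[-.04,.12,.12],T(25,7),12)],1)
```

```text
from 4.3833 [ 0.519  -0.0381  0.1802] F [ 0.8961 -0.4039 -1.8111] J [-1.2973  0.2954  1.3476  2.3611 -0.5858  0.2941  0.5571]
[-0.032,0.486,-0.085,0.0083,0.003,-0.0118,1],
[-0.032,0.486,-0.085,0.0088,0.0032,-0.0114,1],
[-0.032,0.486,-0.085,0.0094,0.0033,-0.0109,1],
[-0.032,0.486,-0.085,0.0099,0.0034,-0.0104,1],
[-0.032,0.486,-0.085,0.0104,0.0035,-0.0099,1],
[-0.032,0.486,-0.085,0.0108,0.0037,-0.0093,1],
[-0.032,0.486,-0.085,0.0113,0.0038,-0.0088,1],
[-0.032,0.486,-0.085,0.0116,0.0039,-0.0082,1]

[-0.032,0.486,-0.085,0.012,0.004,-0.0076,1],
[-0.032,0.486,-0.085,0.0123,0.0042,-0.0069,1],
[-0.032,0.486,-0.085,0.0126,0.0043,-0.0063,1],
[-0.032,0.486,-0.085,0.0129,0.0044,-0.0056,1],
```

Request:
apply_moves:
  moves:
    - [-0.03,0.48,-0.08,0.008,0.003,-0.012,1]
    - [-0.03,0.48,-0.08,0.009,0.003,-0.0115,1]
    - [-0.03,0.48,-0.08,0.0095,0.003,-0.011,1]
    - [-0.03,0.48,-0.08,0.01,0.0035,-0.0105,1]
    - [-0.03,0.48,-0.08,0.01,0.0035,-0.01,1]
    - [-0.03,0.48,-0.08,0.011,0.0035,-0.0095,1]
    - [-0.03,0.48,-0.08,0.011,0.004,-0.009,1]
    - [-0.03,0.48,-0.08,0.012,0.004,-0.008,1]

```text
clock: 5.05
tcp_pos: [0.5022, 0.0334, 0.2481]
orientation: [1.839, 2.245, 0.681]
contact_force: [0.4, 0.3, 0.3]
grip_width: 0.0855
gripper_force: 0.0
```

Run:
```python
from v import *
o=telemetry.get_obs();q0=np.array(o["joints"])
print("rel",(R.from_matrix(T(0)).inv()*R.from_rotvec(o["orientation"])).as_rotvec(degrees=True),o["tcp_pos"]-B,q0)
for a in((-.04,-.03,.10,-37,4),(-.04,-.03,.12,-37,10),(-.04,-.1,.10,-45,10)):
    print(a)
    path(q0,[(B+a[:3],T(*a[3:]),16),(panel(-.0055,0,.113),T(-21),16),(panel(-.0055,0,.1),T(0),16),(G,T(0),8)])
rows([(B+[-.04,-.03,.1],T(-37,4),16)],1)
```

```text
rel [ 8.8813 10.5435  0.2158] [-0.0249  0.0741  0.0593] [-1.3176 -0.246   1.1749  2.2898  0.0508  0.5007  0.0571]
(-0.04, -0.03, 0.1, -37, 4)
   [-0.92 -0.    0.61  2.29  1.14  0.76 -1.23] err 0.0
   [-0.74  0.22  0.64  2.38  1.79  0.19 -1.85] err 0.0
   [ 0.91  0.34 -1.05  2.34  1.51  0.17 -1.32] err 0.0
   [ 0.84  0.52 -1.05  2.32  1.86  0.32 -1.63] err 0.0
(-0.04, -0.03, 0.12, -37, 10)
   [-0.98 -0.    0.69  2.19  0.94  0.85 -1.01] err 0.0
   [-0.79  0.23  0.71  2.38  1.81  0.17 -1.87] err 0.001
   [ 0.91  0.34 -1.05  2.34  1.51  0.17 -1.32] err 0.0
   [ 0.84  0.52 -1.05  2.32  1.86  0.32 -1.63] err 0.0
(-0.04, -0.1, 0.1, -45, 10)
   [-0.93  0.09  0.78  2.24  1.11  0.78 -1.14] err 0.0
   [-0.79  0.23  0.71  2.38  1.81  0.17 -1.87] err 0.001
   [ 0.91  0.34 -1.05  2.34  1.51  0.17 -1.32] err 0.0
   [ 0.84  0.52 -1.05  2.32  1.86  0.32 -1.63] err 0.0
from 5.05 [0.5022 0.0334 0.2481] F [0.4173 0.3433 0.2696] J [-1.3176 -0.246   1.1749  2.2898  0.0508  0.5007  0.0571]
[-0.052,-0.493,0.045,-0.0056,-0.0006,-0.0042,1],
[-0.052,-0.493,0.045,-0.0058,-0.0006,-0.0039,1],
[-0.052,-0.493,0.045,-0.006,-0.0005,-0.0036,1],
[-0.052,-0.493,0.045,-0.0062,-0.0005,-0.0033,1],
[-0.052,-0.493,0.045,-0.0064,-0.0004,-0.003,1],
[-0.052,-0.493,0.045,-0.0065,-0.0004,-0.0026,1],
[-0.052,-0.493,0.045,-0.0067,-0.0003,-0.0023,1],
[-0.052,-0.493,0.045,-0.0068,-0.0003,-0.002,1]

[-0.052,-0.493,0.045,-0.0069,-0.0003,-0.0016,1],
[-0.052,-0.493,0.045,-0.0069,-0.0002,-0.0013,1],
[-0.052,-0.493,0.045,-0.007,-0.0002,-0.0009,1],
[-0.052,-0.493,0.045,-0.007,-0.0001,-0.0005,1],
[-0.052,-0.493,0.045,-0.007,-0.0001,-0.0002,1],
[-0.052,-0.493,0.045,-0.007,-0.0001,0.0002,1],
[-0.052,-0.493,0.045,-0.007,-0,0.0006,1],
[-0.052,-0.493,0.045,-0.007,-0,0.0009,1]
```

Request:
apply_moves:
  moves:
    - [-0.05,-0.5,0.045,-0.0055,-0.0005,-0.004,1]
    - [-0.05,-0.5,0.045,-0.006,-0.0005,-0.004,1]
    - [-0.05,-0.5,0.045,-0.006,-0.0005,-0.0035,1]
    - [-0.05,-0.5,0.045,-0.006,-0.0005,-0.0035,1]
    - [-0.05,-0.5,0.045,-0.0065,-0.0005,-0.003,1]
    - [-0.05,-0.5,0.045,-0.0065,-0.0005,-0.0025,1]
    - [-0.05,-0.5,0.045,-0.0065,-0.0005,-0.0025,1]
    - [-0.05,-0.5,0.045,-0.007,-0.0005,-0.002,1]

```text
clock: 5.72
tcp_pos: [0.4948, -0.0191, 0.269]
orientation: [1.804, 1.908, 0.302]
contact_force: [-0.1, -0.2, -0.3]
grip_width: 0.0851
gripper_force: 0.0
```

Request:
apply_moves:
  moves:
    - [-0.05,-0.5,0.045,-0.007,0,-0.0015,1]
    - [-0.05,-0.5,0.045,-0.007,0,-0.0015,1]
    - [-0.05,-0.5,0.045,-0.007,0,-0.001,1]
    - [-0.05,-0.5,0.045,-0.007,0,-0.0005,1]
    - [-0.05,-0.5,0.045,-0.007,0,0,1]
    - [-0.05,-0.5,0.045,-0.007,0,0,1]
    - [-0.05,-0.5,0.045,-0.007,0,0.0005,1]
    - [-0.05,-0.5,0.045,-0.007,0,0.001,1]

```text
clock: 6.38
tcp_pos: [0.4883, -0.0701, 0.291]
orientation: [1.714, 1.565, -0.022]
contact_force: [1.4, -0.0, 0.2]
grip_width: 0.0855
gripper_force: 0.0
```

Run:
```python
from v import *
o=telemetry.get_obs();q0=np.array(o["joints"])
print("rel",(R.from_matrix(T(0)).inv()*R.from_rotvec(o["orientation"])).as_rotvec(degrees=True),o["tcp_pos"]-B,q0)
for n,ph in ((.113,-21),(.10,-15),(.10,-8),(.11,0)):
  print(n,ph);path(q0,[(panel(-.0055,0,n),T(ph),16),(panel(-.0055,0,.1),T(0),16),(G,T(0),8)])
rows([(panel(-.0055,0,.105),T(-15),16)],1)
```

```text
rel [  3.6539 -38.0065   1.2237] [-0.0388 -0.0295  0.1022] [-0.8029 -0.0367  0.2999  2.3341  1.0658  0.9703 -1.2921]
0.113 -21
   [-0.56  0.19  0.42  2.38  1.75  0.25 -1.81] err 0.0
   [ 0.91  0.34 -1.05  2.34  1.51  0.17 -1.32] err 0.0
   [ 0.84  0.52 -1.05  2.32  1.86  0.32 -1.63] err 0.0
0.1 -15
   [-0.25  0.19  0.15  2.38  1.92  0.17 -1.91] err 0.0
   [ 0.91  0.34 -1.05  2.34  1.5   0.17 -1.32] err 0.0
   [ 0.84  0.52 -1.05  2.32  1.86  0.32 -1.63] err 0.0
0.1 -8
   [ 0.47  0.21 -0.6   2.37  1.76  0.17 -1.68] err 0.001
   [ 0.91  0.34 -1.05  2.34  1.5   0.17 -1.32] err 0.0
   [ 0.84  0.52 -1.05  2.32  1.86  0.32 -1.63] err 0.0
0.11 0
   [ 0.97  0.33 -1.11  2.34  1.38  0.17 -1.19] err 0.004
   [ 0.91  0.34 -1.05  2.34  1.5   0.17 -1.32] err 0.0
   [ 0.84  0.52 -1.05  2.32  1.86  0.32 -1.63] err 0.0
from 6.3833 [ 0.4883 -0.0701  0.291 ] F [ 1.4249 -0.0001  0.2055] J [-0.8029 -0.0367  0.2999  2.3341  1.0658  0.9703 -1.2921]
[-0.039,0.24,-0.008,0.0064,-0.0011,0.0059,1],
[-0.039,0.24,-0.008,0.0063,-0.0011,0.006,1],
[-0.039,0.24,-0.008,0.0061,-0.0011,0.0062,1],
[-0.039,0.24,-0.008,0.0059,-0.0012,0.0063,1],
[-0.039,0.24,-0.008,0.0058,-0.0012,0.0065,1],
[-0.039,0.24,-0.008,0.0056,-0.0012,0.0066,1],
[-0.039,0.24,-0.008,0.0055,-0.0012,0.0067,1],
[-0.039,0.24,-0.008,0.0053,-0.0012,0.0069,1]

[-0.039,0.24,-0.008,0.0051,-0.0013,0.007,1],
[-0.039,0.24,-0.008,0.0049,-0.0013,0.0071,1],
[-0.039,0.24,-0.008,0.0048,-0.0013,0.0072,1],
[-0.039,0.24,-0.008,0.0046,-0.0013,0.0074,1],
[-0.039,0.24,-0.008,0.0044,-0.0014,0.0075,1],
[-0.039,0.24,-0.008,0.0042,-0.0014,0.0076,1],
[-0.039,0.24,-0.008,0.004,-0.0014,0.0077,1],
[-0.039,0.24,-0.008,0.0038,-0.0015,0.0078,1]
```

Request:
apply_moves:
  moves:
    - [-0.04,0.24,-0.01,0.0065,-0.001,0.006,1]
    - [-0.04,0.24,-0.01,0.0065,-0.001,0.006,1]
    - [-0.04,0.24,-0.01,0.006,-0.001,0.006,1]
    - [-0.04,0.24,-0.01,0.006,-0.001,0.0065,1]
    - [-0.04,0.24,-0.01,0.006,-0.001,0.0065,1]
    - [-0.04,0.24,-0.01,0.0055,-0.001,0.0065,1]
    - [-0.04,0.24,-0.01,0.0055,-0.001,0.007,1]
    - [-0.04,0.24,-0.01,0.0055,-0.001,0.007,1]

```text
clock: 7.05
tcp_pos: [0.5167, -0.0532, 0.2276]
orientation: [1.728, 1.712, 0.178]
contact_force: [-0.5, 0.5, 0.1]
grip_width: 0.0856
gripper_force: 0.0
```

Request:
apply_moves:
  moves:
    - [-0.04,0.24,-0.01,0.005,-0.0015,0.007,1]
    - [-0.04,0.24,-0.01,0.005,-0.0015,0.007,1]
    - [-0.04,0.24,-0.01,0.005,-0.0015,0.007,1]
    - [-0.04,0.24,-0.01,0.0045,-0.0015,0.0075,1]
    - [-0.04,0.24,-0.01,0.0045,-0.0015,0.0075,1]
    - [-0.04,0.24,-0.01,0.004,-0.0015,0.0075,1]
    - [-0.04,0.24,-0.01,0.004,-0.0015,0.0075,1]
    - [-0.04,0.24,-0.01,0.004,-0.0015,0.008,1]

```text
clock: 7.72
tcp_pos: [0.5426, -0.0368, 0.1642]
orientation: [1.727, 1.849, 0.386]
contact_force: [-0.1, -0.2, 0.2]
grip_width: 0.0855
gripper_force: 0.0
```

Run:
```python
from v import *
o=telemetry.get_obs();q0=np.array(o["joints"])
print("rel",(R.from_matrix(T(0)).inv()*R.from_rotvec(o["orientation"])).as_rotvec(degrees=True),o["tcp_pos"]-B,q0)
for n in (.1,.08):
  print(n);path(q0,[(panel(-.0055,0,n),T(-8),8),(panel(-.0055,0,n),T(0),8),(G,T(0),8)])
rows([(panel(-.0055,0,.085),T(0),16)],1)
```

```text
rel [  0.1288 -14.7194  -0.2651] [ 0.0156  0.0039 -0.0246] [-0.5779  0.1713  0.3825  2.4225  1.6823  0.2371 -1.7654]
0.1
   [ 0.47  0.21 -0.6   2.37  1.77  0.17 -1.69] err 0.0
   [ 0.91  0.34 -1.05  2.34  1.5   0.17 -1.32] err 0.0
   [ 0.84  0.52 -1.05  2.32  1.86  0.32 -1.63] err 0.0
0.08
   [ 0.34  0.25 -0.46  2.36  2.03  0.17 -1.95] err 0.0
   [ 0.81  0.37 -0.95  2.34  1.75  0.17 -1.55] err 0.0
   [ 0.8   0.48 -0.99  2.32  1.89  0.28 -1.67] err 0.0
from 7.7167 [ 0.5426 -0.0368  0.1642] F [-0.0598 -0.1926  0.2406] J [-0.5779  0.1713  0.3825  2.4225  1.6823  0.2371 -1.7654]
[-0.001,0.153,0.003,0.0002,0.0001,0.0012,1],
[-0.001,0.153,0.003,0.0002,0.0001,0.0012,1],
[-0.001,0.153,0.003,0.0002,0.0001,0.0012,1],
[-0.001,0.153,0.003,0.0001,0.0001,0.0012,1],
[-0.001,0.153,0.003,0.0001,0.0001,0.0012,1],
[-0.001,0.153,0.003,0.0001,0.0001,0.0012,1],
[-0.001,0.153,0.003,0.0001,0.0001,0.0012,1],
[-0.001,0.153,0.003,0.0001,0.0001,0.0012,1]

[-0.001,0.153,0.003,0.0001,0.0001,0.0012,1],
[-0.001,0.153,0.003,0,0.0001,0.0012,1],
[-0.001,0.153,0.003,0,0.0001,0.0012,1],
[-0.001,0.153,0.003,-0,0.0001,0.0012,1],
[-0.001,0.153,0.003,-0,0.0001,0.0012,1],
[-0.001,0.153,0.003,-0,0.0001,0.0012,1],
[-0.001,0.153,0.003,-0.0001,0.0001,0.0012,1],
[-0.001,0.153,0.003,-0.0001,0.0001,0.0012,1]
```

Request:
apply_moves:
  moves:
    - [0,0.15,0,0,0,0.002,1]
    - [0,0.15,0,0,0,0.002,1]
    - [0,0.15,0,0,0,0.0015,1]
    - [0,0.15,0,0,0,0.0015,1]
    - [0,0.15,0,0,0,0.001,1]
    - [0,0.15,0,0,0,0.001,1]
    - [0,0.15,0,0,0,0.001,1]
    - [0,0.15,0,0,0,0.001,1]

```text
clock: 8.38
tcp_pos: [0.5491, -0.0385, 0.1559]
orientation: [1.737, 1.935, 0.503]
contact_force: [-0.4, 0.0, -0.3]
grip_width: 0.0852
gripper_force: 0.0
```

Request:
apply_moves:
  moves:
    - [0,0.15,0,0,0,0.001,1]
    - [0,0.15,0,0,0,0.001,1]
    - [0,0.15,0,0,0,0.001,1]
    - [0,0.15,0,0,0,0.001,1]
    - [0,0.15,0,0,0,0.001,1]
    - [0,0.15,0,0,0,0.001,1]
    - [0,0.15,0,0,0,0.001,1]
    - [0,0.15,0,0,0,0.001,1]

```text
clock: 9.05
tcp_pos: [0.5534, -0.0394, 0.1489]
orientation: [1.744, 2.02, 0.623]
contact_force: [-0.0, -0.0, -0.6]
grip_width: 0.0855
gripper_force: 0.0
```

Run:
```python
from v import *
o=telemetry.get_obs();q0=np.array(o["joints"])
print("rel",(R.from_matrix(T(0)).inv()*R.from_rotvec(o["orientation"])).as_rotvec(degrees=True),o["tcp_pos"]-B,q0)
path(q0,[(panel(-.0055,0,.08),T(0),8),(G,T(0),8)])
rows([(G,T(0),8)],1)
```

```text
rel [ 0.226  -0.5024 -0.2441] [ 0.0264  0.0012 -0.0399] [ 0.7991  0.3319 -0.8892  2.3152  1.5897  0.1718 -1.3713]
   [ 0.82  0.37 -0.96  2.33  1.74  0.18 -1.55] err 0.0
   [ 0.81  0.49 -1.    2.32  1.89  0.28 -1.67] err 0.0
from 9.05 [ 0.5534 -0.0394  0.1489] F [-0.0217 -0.0353 -0.6033] J [ 0.7991  0.3319 -0.8892  2.3152  1.5897  0.1718 -1.3713]
[-0.005,0.01,0.005,0.0004,0.0002,0.004,1],
[-0.005,0.01,0.005,0.0004,0.0002,0.004,1],
[-0.005,0.01,0.005,0.0003,0.0002,0.004,1],
[-0.005,0.01,0.005,0.0003,0.0002,0.004,1],
[-0.005,0.01,0.005,0.0003,0.0002,0.004,1],
[-0.005,0.01,0.005,0.0003,0.0002,0.004,1],
[-0.005,0.01,0.005,0.0003,0.0002,0.004,1],
[-0.005,0.01,0.005,0.0003,0.0002,0.004,1]
```

Request:
apply_moves:
  moves:
    - [0,0.01,0,0.0005,0,0.004,1]
    - [0,0.01,0,0.0005,0,0.004,1]
    - [0,0.01,0,0.0005,0,0.004,1]
    - [0,0.01,0,0,0,0.004,1]
    - [-0.01,0.01,0.01,0,0,0.004,1]
    - [-0.01,0.01,0.01,0,0,0.004,1]
    - [-0.01,0.01,0.01,0,0,0.004,1]
    - [-0.01,0.01,0.01,0,0,0.003,1]

```text
clock: 9.72
tcp_pos: [0.5703, -0.0337, 0.1224]
orientation: [1.745, 2.024, 0.637]
contact_force: [-0.3, 0.4, -0.4]
grip_width: 0.0853
gripper_force: 0.0
```

Run:
```python
from v import *
o=telemetry.get_obs();q0=np.array(o["joints"])
print("rel",(R.from_matrix(T(0)).inv()*R.from_rotvec(o["orientation"])).as_rotvec(degrees=True),Rpanel().T@(o["tcp_pos"]-G),q0,o["contact_force"],o["qvel"])
im=grab_frame("wrist");cv2.imwrite("pics/w4.png",im)
v=im.copy()
for y in(-.045,.045):
  for s in(-.0135,.0025):
    c=proj("wrist",panel(s,y,.08),o)[0];cv2.circle(v,tuple(np.int32(np.round(c))),2,(0,0,255),-1)
for t in(-.03,-.02,-.01,0,.01):
    c=proj("wrist",o["tcp_pos"]+R.from_rotvec(o["orientation"]).apply([0,0,t]),o)[0];cv2.circle(v,tuple(np.int32(np.round(c))),2,(0,255,0),-1)
cv2.imwrite("pics/w4v.png",v)
```

```text
rel [ 0.0643  0.116  -0.1168] [ 0.0007 -0.0022 -0.0004] [ 0.8229  0.4586 -0.9568  2.2962  1.8071  0.2718 -1.5458] [-0.2834  0.3838 -0.4371] [ 0.0284  0.1486 -0.0731 -0.0193  0.1887  0.105  -0.1356]
```

View pics/w4v.png

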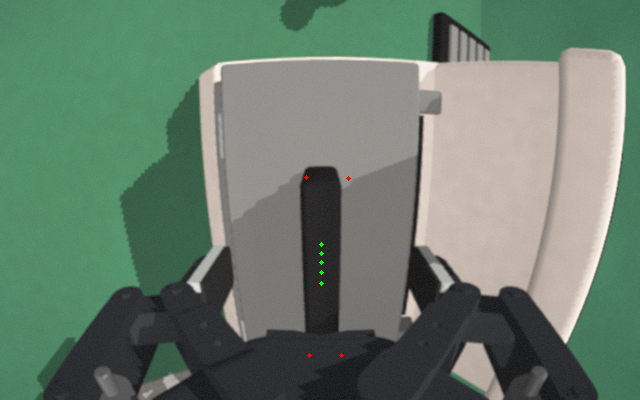

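Request:
apply_moves:
  moves:
    - [0,0,0,0.002,0,0,1]
    - [0,0,0,0.002,0,0,1]
    - [0,0,0,0,0,0,0.2]
    - [0,0,0,0,0,0,-0.2]
    - [0,0,0,0,0,0,-0.6]
    - [0,0,0,0,0,0,-1]
    - [0,0,0,0,0,0,-1]
    - [0,0,0,0,0,0,-1]
  grip_force: 60

```text
clock: 10.43
tcp_pos: [0.5698, -0.0283, 0.123]
orientation: [1.742, 2.027, 0.639]
contact_force: [-9.9, -1.5, 7.9]
grip_width: 0.0153
gripper_force: 58.2
```

Run:
```python
from v import *
o=telemetry.get_obs();q0=np.array(o["joints"]);print(o)
print("rel",(R.from_matrix(T(0)).inv()*R.from_rotvec(o["orientation"])).as_rotvec(degrees=True),Rpanel().T@(o["tcp_pos"]-G))
# lift sim
for dn,th in((.03,0),(.03,4),(.03,8),(.04,8)):
  print(dn,th);path(q0,[(panel(-.0055,0,.053+dn),T(0,th),8),(panel(-.0055,0,.053+dn)+[-.02,0,.05],T(0,th+15),8),(panel(-.0055,0,.053+dn)+[-.03,0,.1],T(0,35),8)])
```

```text
{'clock': 10.4333, 'joints': array([ 0.8169,  0.4579, -0.9638,  2.2984,  1.8061,  0.2787, -1.5521]), 'qvel': array([-0.0002, -0.0068, -0.0066, -0.0147, -0.0119, -0.0011,  0.0051]), 'tau': array([ -1.4597, -29.4837,  -7.1996, -18.3225,   0.1937,  -0.4035,
        -0.2417]), 'tcp_pos': array([ 0.5698, -0.0283,  0.123 ]), 'orientation': array([1.7419, 2.0267, 0.6386]), 'contact_force': array([-9.8709, -1.4587,  7.8746]), 'moment': array([-0.1565,  1.0425,  0.3083]), 'gripper_force': 58.20042908191681, 'grip_width': 0.015340797847940443}
rel [ 0.033   0.2132 -0.2779] [ 0.0061 -0.0016 -0.0008]
0.03 0
   [ 0.84  0.38 -0.99  2.34  1.7   0.19 -1.51] err 0.0
   [ 1.04  0.51 -1.41  2.14  0.84  0.7  -0.71] err 0.0
   [ 0.89  0.57 -1.37  1.88  0.6   1.21 -0.54] err 0.0
0.03 4
   [ 0.9   0.44 -1.11  2.29  1.31  0.31 -1.12] err 0.0
   [ 1.01  0.55 -1.41  2.1   0.81  0.8  -0.69] err 0.0
   [ 0.89  0.58 -1.39  1.88  0.61  1.22 -0.55] err 0.0
0.03 8
   [ 0.93  0.5  -1.21  2.24  1.17  0.45 -0.98] err 0.0
   [ 0.97  0.59 -1.41  2.05  0.8   0.91 -0.68] err 0.0
   [ 0.89  0.59 -1.4   1.88  0.63  1.23 -0.56] err 0.0
0.04 8
   [ 0.97  0.5  -1.25  2.25  1.14  0.46 -0.95] err 0.0
   [ 0.99  0.55 -1.41  2.05  0.75  0.9  -0.64] err 0.0
   [ 0.91  0.56 -1.4   1.88  0.59  1.22 -0.53] err 0.0
```

Request:
apply_moves:
  moves:
    - [0,0,0,0,0,-0.002,-1]
    - [0,0,0,0,0,-0.003,-1]
    - [0.05,0,0,0,0,-0.004,-1]
    - [0.1,0,0,0,0,-0.005,-1]
    - [0.1,0,0,0,0,-0.005,-1]
    - [0.15,0,0,0,0,-0.005,-1]
    - [0.15,0,0,0,0,-0.005,-1]
    - [0.15,0,0,0,0,-0.005,-1]

```text
clock: 11.1
tcp_pos: [0.5485, -0.0313, 0.1497]
orientation: [1.787, 2.077, 0.566]
contact_force: [0.0, -0.6, -5.0]
grip_width: 0.015
gripper_force: 59.5
```

Run:
```python
from v import *
o=telemetry.get_obs();q0=np.array(o["joints"]);print(o["gripper_force"],o["grip_width"],q0)
print("rel",(R.from_matrix(T(0)).inv()*R.from_rotvec(o["orientation"])).as_rotvec(degrees=True),Rpanel().T@(o["tcp_pos"]-G))
p=o["tcp_pos"]
TC=np.array([.452,.357,0]);Q=Rdown(np.radians(74.8));up=TC+[0,0,.16]
for a in((p+[-.04,0,.07],16),(p+[-.06,.03,.08],18)):
  path(q0,[(a[0],T(0,20),8),(p+[-.07,.06,.12],T(0,35),8),(up,Q,16),(TC+[0,0,.05],Q,8)])
im=grab_frame("wrist");cv2.imwrite("pics/w5.png",im)
rows([(p+[-.04,0,.07],T(0,20),8)],-1)
```

```text
59.54706430435181 0.014957934199540548 [ 0.8726  0.3624 -1.0062  2.2695  1.0964  0.2668 -0.8844]
rel [ 4.5454  0.2125 -0.2415] [ 0.0062 -0.0039 -0.035 ]
   [ 1.07  0.41 -1.41  2.11  0.61  0.77 -0.53] err 0.0
   [ 0.87  0.41 -1.39  1.94  0.44  1.16 -0.54] err 0.0
   [-0.11  0.56 -0.95  1.88  0.55  0.99 -1.57] err 0.0
   [-0.21  0.69 -0.82  1.96  0.7   0.8  -1.69] err 0.0
   [ 1.07  0.3  -1.41  2.14  0.47  0.73 -0.45] err 0.0
   [ 0.85  0.37 -1.33  1.94  0.39  1.14 -0.49] err 0.0
   [-0.13  0.55 -0.92  1.88  0.52  0.98 -1.54] err 0.0
   [-0.23  0.68 -0.79  1.96  0.68  0.78 -1.67] err 0.0
from 11.15 [ 0.5491 -0.0314  0.1505] F [ 0.9157 -0.0757 -3.8578] J [ 0.8762  0.3631 -1.0105  2.2678  1.0929  0.2691 -0.8804]
[0.322,-0.003,0.006,0.0008,0.0001,-0.01,-1],
[0.322,-0.003,0.006,0.0008,-0.0003,-0.01,-1],
[0.322,-0.003,0.006,0.0008,-0.0006,-0.01,-1],
[0.322,-0.003,0.006,0.0008,-0.0009,-0.01,-1],
[0.322,-0.003,0.006,0.0008,-0.0013,-0.0099,-1],
[0.322,-0.003,0.006,0.0008,-0.0016,-0.0099,-1],
[0.322,-0.003,0.006,0.0008,-0.0019,-0.0098,-1],
[0.322,-0.003,0.006,0.0008,-0.0023,-0.0097,-1]
```

View pics/w5.png

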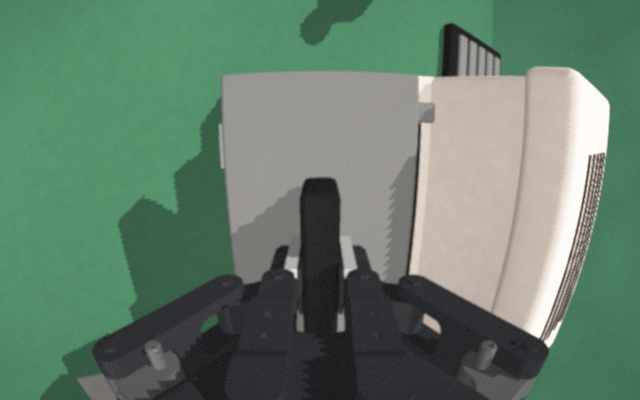

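Request:
apply_moves:
  moves:
    - [0.32,0,0,0.001,0,-0.01,-1]
    - [0.32,0,0,0.001,0,-0.01,-1]
    - [0.32,0,0,0.001,-0.0005,-0.01,-1]
    - [0.32,0,0,0.001,-0.001,-0.01,-1]
    - [0.32,0,0,0.001,-0.001,-0.01,-1]
    - [0.32,0,0,0.001,-0.0015,-0.01,-1]
    - [0.32,0,0,0.001,-0.002,-0.01,-1]
    - [0.32,0,0,0.001,-0.002,-0.01,-1]

```text
clock: 11.82
tcp_pos: [0.5084, -0.0301, 0.2198]
orientation: [1.929, 2.239, 0.298]
contact_force: [-0.2, -0.6, -4.5]
grip_width: 0.015
gripper_force: 59.5
```

Run:
```python
from v import *
import pickle
o=telemetry.get_obs();q0=np.array(o["joints"]);print(o["gripper_force"],o["grip_width"],q0)
print("rel",(R.from_matrix(T(0)).inv()*R.from_rotvec(o["orientation"])).as_rotvec(degrees=True))
p=o["tcp_pos"]
# ridge end & lid end in tool frame from w5 image
c=calibration("wrist");
for px,z in(((320,178.5),-.027),((224,75),.005),((418,74),.005)):
    u=(px[0]-c["cx"])/c["fx"];v=(px[1]-c["cy"])/c["fy"];th=np.hypot(u,v);s=np.sinc(th/np.pi)
    d=c["mount"][:3,:3]@[u*s,v*s,np.cos(th)];oo=c["mount"][:3,3];print(px,oo+d*(z-oo[2])/d[2])
TC=np.array([.452,.357,0]);Q=Rdown(np.radians(74.8));up=TC+[0,0,.16]
path(q0,[(p+[-.03,.06,.05],T(0,35),8),(up,Q,16),(TC+[0,0,.05],Q,8)])
rows([(p+[-.03,.08,.04],T(0,35),8),(up,Q,16)],-1)
```

```text
59.453970193862915 0.015008855770168406 [ 1.1332  0.3642 -1.3634  2.0838  0.5298  0.771  -0.3658]
rel [19.8907  0.1378 -0.183 ]
(320, 178.5) [ 0.0441 -0.0002 -0.027 ]
(224, 75) [ 0.0888 -0.0464  0.005 ]
(418, 74) [0.0893 0.0469 0.005 ]
   [ 0.85  0.37 -1.33  1.94  0.4   1.14 -0.49] err 0.0
   [-0.13  0.55 -0.92  1.88  0.53  0.98 -1.55] err 0.0
   [-0.23  0.68 -0.79  1.96  0.68  0.79 -1.67] err 0.0
from 11.8167 [ 0.5084 -0.0301  0.2198] F [-0.2125 -0.5658 -4.4938] J [ 1.1332  0.3642 -1.3634  2.0838  0.5298  0.771  -0.3658]
[0.315,-0.002,0.004,0.0104,-0.0008,-0.0054,-1],
[0.315,-0.002,0.004,0.0104,-0.001,-0.0054,-1],
[0.315,-0.002,0.004,0.0104,-0.0012,-0.0053,-1],
[0.315,-0.002,0.004,0.0104,-0.0014,-0.0053,-1],
[0.315,-0.002,0.004,0.0104,-0.0016,-0.0052,-1],
[0.315,-0.002,0.004,0.0104,-0.0017,-0.0052,-1],
[0.315,-0.002,0.004,0.0104,-0.0019,-0.0051,-1],
[0.315,-0.002,0.004,0.0104,-0.0021,-0.0051,-1]

[0,-0,0.245,0.0192,0.0011,0.0062,-1],
[0,-0,0.245,0.0193,0.0006,0.0062,-1],
[0,-0,0.245,0.0193,0.0002,0.0062,-1],
[0,-0,0.245,0.0193,-0.0003,0.0062,-1],
[0,-0,0.245,0.0192,-0.0008,0.0062,-1],
[0,-0,0.245,0.0192,-0.0013,0.0062,-1],
[0,-0,0.245,0.0192,-0.0018,0.0062,-1],
[0,-0,0.245,0.0191,-0.0023,0.0062,-1]

[0,-0,0.245,0.0191,-0.0028,0.0062,-1],
[0,-0,0.245,0.019,-0.0033,0.0062,-1],
[0,-0,0.245,0.0189,-0.0038,0.0062,-1],
[0,-0,0.245,0.0188,-0.0043,0.0062,-1],
[0,-0,0.245,0.0187,-0.0047,0.0062,-1],
[0,-0,0.245,0.0185,-0.0052,0.0062,-1],
[0,-0,0.245,0.0184,-0.0057,0.0062,-1],
[0,-0,0.245,0.0183,-0.0062,0.0062,-1]
```

Request:
apply_moves:
  moves:
    - [0.315,0,0,0.01,-0.001,-0.0055,-1]
    - [0.315,0,0,0.01,-0.001,-0.0055,-1]
    - [0.315,0,0,0.01,-0.001,-0.0055,-1]
    - [0.315,0,0,0.01,-0.0015,-0.005,-1]
    - [0.315,0,0,0.01,-0.0015,-0.005,-1]
    - [0.315,0,0,0.01,-0.0015,-0.005,-1]
    - [0.315,0,0,0.01,-0.002,-0.005,-1]
    - [0.315,0,0,0.01,-0.002,-0.005,-1]

```text
clock: 12.48
tcp_pos: [0.4797, 0.0465, 0.2593]
orientation: [2.049, 2.379, 0.0]
contact_force: [0.7, 0.4, -3.9]
grip_width: 0.0149
gripper_force: 59.4
```

Request:
apply_moves:
  moves:
    - [0,0,0.25,0.02,0.001,0.003,-1]
    - [0,0,0.25,0.02,0.0005,0.003,-1]
    - [0,0,0.25,0.02,0,0.003,-1]
    - [0,0,0.25,0.02,0,0.003,-1]
    - [0,0,0.25,0.02,-0.001,0.004,-1]
    - [0,0,0.25,0.02,-0.001,0.005,-1]
    - [0,0,0.25,0.02,-0.002,0.006,-1]
    - [0,0,0.25,0.02,-0.002,0.006,-1]

```text
clock: 13.15
tcp_pos: [0.4662, 0.2067, 0.226]
orientation: [2.287, 2.149, 0.004]
contact_force: [0.7, 0.1, -3.4]
grip_width: 0.0149
gripper_force: 59.5
```

Run:
```python
from v import *
o=telemetry.get_obs();print(o["gripper_force"],o["grip_width"],o["contact_force"])
TC=np.array([.452,.357,0]);Q=Rdown(np.radians(74.8))
# case centre is at tool x=-.003: place tool 3 mm along +tool x
tgt=TC+Q@[.003,0,0]+[0,0,.12]
path(np.array(o["joints"]),[(tgt,Q,8),(tgt-[0,0,.08],Q,8)])
rows([(tgt,Q,8)],-1)
```

```text
59.50240194797516 0.01487704092327157 [ 0.6544  0.1324 -3.4391]
   [-0.15  0.62 -0.92  1.91  0.61  0.93 -1.62] err 0.0
   [-0.22  0.71 -0.81  1.96  0.73  0.79 -1.71] err 0.0
from 13.15 [0.4662 0.2067 0.226 ] F [ 0.6544  0.1324 -3.4391] J [ 0.4004  0.4467 -1.1828  1.8982  0.4665  1.108  -1.0271]
[0.005,-0,0.242,0.019,-0.0029,0.0132,-1],
[0.005,-0,0.242,0.0189,-0.0034,0.0132,-1],
[0.005,-0,0.242,0.0188,-0.0039,0.0132,-1],
[0.005,-0,0.242,0.0187,-0.0043,0.0132,-1],
[0.005,-0,0.242,0.0186,-0.0048,0.0132,-1],
[0.005,-0,0.242,0.0185,-0.0053,0.0132,-1],
[0.005,-0,0.242,0.0183,-0.0057,0.0132,-1],
[0.005,-0,0.242,0.0182,-0.0062,0.0132,-1]
```

Run:
```python
from v import *
import pickle
o=telemetry.get_obs();im=grab_frame("wrist");cv2.imwrite("pics/w6.png",im);pickle.dump(o,open("w6.pkl","wb"))
print(o["qvel"])
for d in silhouettes("tray","wrist")[:2]:
    print(d["p"],d["extent"]);np.save("m6.npy",d["mask"])
    c,q=quad(d["mask"]);w=onz("wrist",c[:,0,:],.006,o);print(cv2.minAreaRect((w[:,:2]*1000).astype(np.float32)))
v=im.copy()
TC=np.array([.452,.357,0]);Z=R.from_euler("z",-15.2,degrees=True).as_matrix()
for a in(-.075,.075):
  for b in(-.12,.12): cv2.circle(v,tuple(np.int32(np.round(proj("wrist",TC+Z@[a,b,.006],o)[0]))),2,(0,0,255),-1)
cv2.imwrite("pics/w6v.png",v)
```

```text
[-0.7363  0.1712  0.2672 -0.086   0.1479 -0.0715 -0.8395]
0.9 [298.9, 38.5, 143.0, 77.0]
((453.6109619140625, 371.6924743652344), (93.24947357177734, 168.4225311279297), 85.56050109863281)
```

View pics/w6v.png

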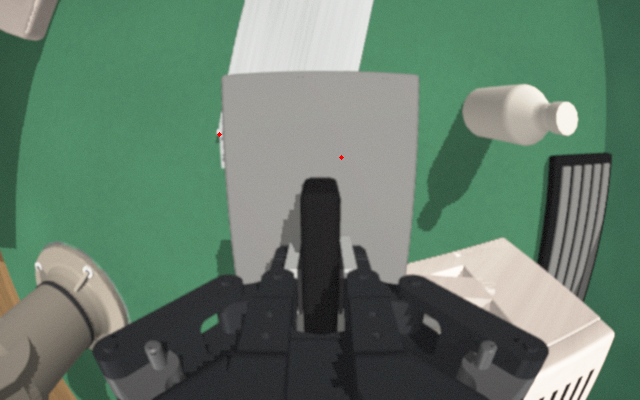

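Run:
```python
from v import *
import pickle
o=pickle.load(open("w6.pkl","rb"))
TC=np.array([.452,.357,0]);Z=R.from_euler("z",-15.2,degrees=True).as_matrix()
im=cv2.imread("pics/w6.png");S=cv2.cvtColor(im,cv2.COLOR_BGR2HSV)[...,1].astype(float)
L=[];Rr=[]
for r_ in range(4,68,4):
    m=np.where(S[r_,200:420]<70)[0]+200;L.append((m[0]-.5,r_));Rr.append((m[-1]+.5,r_))
for n,E in(("L",L),("R",Rr)):
    w=onz("wrist",E,.006,o);t=(w-TC)@Z;k=np.polyfit(t[:,1],t[:,0],1);print(n,"tray-frame x at centre",k[1]*1000,"mm, yaw err deg",np.degrees(np.arctan(-k[0])),t[[0,-1],1],np.std(t[:,0]-np.polyval(k,t[:,1])))
```

```text
L tray-frame x at centre -78.01482669266964 mm, yaw err deg 0.010799978334602455 [ 0.0425 -0.0346] 0.00030386437354832274
R tray-frame x at centre 73.83633439483171 mm, yaw err deg -0.19730459132463216 [ 0.0713 -0.0071] 0.00032123219060574876
```

```bash
cat >> v.py <<'E'
TC=np.array([.451,.3573,0]);Q=Rdown(np.radians(74.8))
E
python3 - <<'E'
from v import *
tgt=TC+Q@[.003,0,0]+[0,0,.10]
rows([(tgt,Q,8)],-1)
E
```

```text
from 13.25 [0.4649 0.2096 0.2261] F [-0.4013  0.5433 -3.5663] J [ 0.3976  0.4475 -1.1853  1.8983  0.4653  1.1072 -1.0253]
[0.003,-0.003,0.25,0.0187,-0.0027,0.0158,-1],
[0.003,-0.003,0.25,0.0186,-0.0032,0.0158,-1],
[0.003,-0.003,0.25,0.0185,-0.0037,0.0158,-1],
[0.003,-0.003,0.25,0.0184,-0.0042,0.0158,-1],
[0.003,-0.003,0.25,0.0183,-0.0047,0.0158,-1],
[0.003,-0.003,0.25,0.0182,-0.0051,0.0158,-1],
[0.003,-0.003,0.25,0.018,-0.0056,0.0158,-1],
[0.003,-0.003,0.25,0.0179,-0.0061,0.0158,-1]
```

Request:
apply_moves:
  moves:
    - [0,0,0.25,0.019,-0.003,0.016,-1]
    - [0,0,0.25,0.0185,-0.003,0.016,-1]
    - [0,0,0.25,0.0185,-0.0035,0.016,-1]
    - [0,0,0.25,0.0185,-0.004,0.016,-1]
    - [0,0,0.25,0.0185,-0.0045,0.016,-1]
    - [0,0,0.25,0.018,-0.005,0.016,-1]
    - [0,0,0.25,0.018,-0.0055,0.016,-1]
    - [0,0,0.25,0.018,-0.006,0.0155,-1]

```text
clock: 13.92
tcp_pos: [0.4552, 0.357, 0.0982]
orientation: [2.5, 1.899, 0.005]
contact_force: [0.3, -0.6, -3.2]
grip_width: 0.0152
gripper_force: 59.5
```

Request:
apply_moves:
  moves:
    - [0,0,0,0,0,0.007,-1]
    - [0,0,0,0,0,0.007,-1]
    - [0,0,0,0,0,0.006,-1]
    - [0,0,0,0,0,0.005,-1]
    - [0,0,0,0,0,0.004,-1]
    - [0,0,0,0,0,0.003,-1]
    - [0,0,0,0,0,0,-1]
    - [0,0,0,0,0,0,-1]

```text
clock: 14.58
tcp_pos: [0.4552, 0.3576, 0.0682]
orientation: [2.499, 1.903, 0.006]
contact_force: [1.0, 1.2, -5.4]
grip_width: 0.0148
gripper_force: 59.5
```

Run:
```python
from v import *
o=telemetry.get_obs();a=grab_frame("top");b=grab_frame("side")
cv2.imwrite("pics/t7.png",a);cv2.imwrite("pics/s7.png",b)
print(o["contact_force"],o["joints"])
A=cv2.resize(a[180:310,110:270],None,fx=3,fy=3,interpolation=cv2.INTER_CUBIC)
Bq=cv2.resize(b[270:400,270:450],None,fx=2.2,fy=3,interpolation=cv2.INTER_CUBIC)
cv2.imwrite("pics/c7.png",np.hstack([A[:390],Bq[:390,:320]]))
rows([(TC+Q@[.003,0,0]+[0,0,.043],Q,8)],-1)
```

```text
[ 1.0379  1.2217 -5.3896] [-0.1101  0.7062 -0.9061  1.8747  0.7039  0.9127 -1.6266]
from 14.6833 [0.4551 0.3579 0.0684] F [-0.3827  0.6232 -4.5709] J [-0.1104  0.706  -0.9064  1.8745  0.7039  0.9127 -1.6266]
[0.004,-0.004,-0.004,0.0002,-0.0005,0.0032,-1],
[0.004,-0.004,-0.004,0.0002,-0.0005,0.0032,-1],
[0.004,-0.004,-0.004,0.0002,-0.0005,0.0032,-1],
[0.004,-0.004,-0.004,0.0002,-0.0005,0.0032,-1],
[0.004,-0.004,-0.004,0.0002,-0.0005,0.0032,-1],
[0.004,-0.004,-0.004,0.0002,-0.0005,0.0032,-1],
[0.004,-0.004,-0.004,0.0002,-0.0005,0.0032,-1],
[0.004,-0.004,-0.004,0.0002,-0.0005,0.0032,-1]
```

View pics/c7.png

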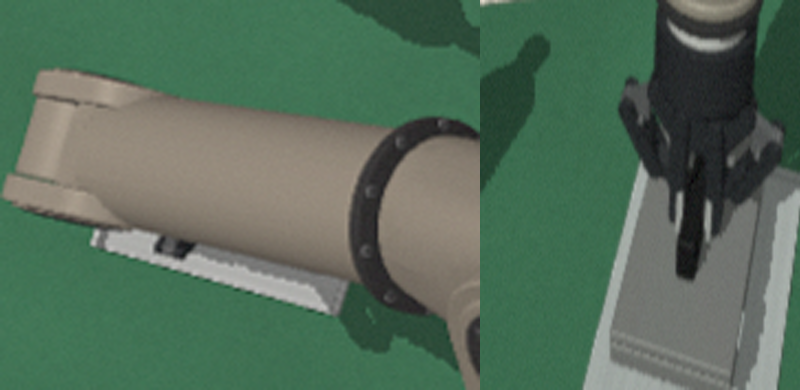

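Request:
apply_moves:
  moves:
    - [0,0,0,0,-0.001,0.004,-1]
    - [0,0,0,0,-0.001,0.004,-1]
    - [0,0,0,0.0005,-0.001,0.004,-1]
    - [0,0,0,0.0005,-0.001,0.004,-1]
    - [0,0,0,0,0,0.003,-1]
    - [0,0,0,0,0,0.003,-1]
    - [0,0,0,0,0,0.002,-1]
    - [0,0,0,0,0,0.001,-1]

```text
clock: 15.35
tcp_pos: [0.4513, 0.3597, 0.0425]
orientation: [2.498, 1.904, 0.005]
contact_force: [0.1, 0.3, -4.0]
grip_width: 0.0151
gripper_force: 59.6
```

Request:
apply_moves:
  moves:
    - [0,0,0,0,0,0.001,-1]
    - [0,0,0,0,0,0.001,-1]
    - [0,0,0,0,0,0.001,-1]
    - [0,0,0,0,0,0.001,-1]
    - [0,0,0,0,0,0,-1]
    - [0,0,0,0,0,0,-1]
    - [0,0,0,0,0,0,-1]
    - [0,0,0,0,0,0,-1]

```text
clock: 16.02
tcp_pos: [0.4514, 0.3599, 0.0391]
orientation: [2.498, 1.904, 0.006]
contact_force: [-0.1, -0.3, -4.6]
grip_width: 0.0149
gripper_force: 59.6
```

Run:
```python
from v import *
o=telemetry.get_obs();print(o["contact_force"],o["moment"],(R.from_matrix(Q).inv()*R.from_rotvec(o["orientation"])).as_rotvec(degrees=True))
c=calibration("side");b=grab_frame("side");cv2.imwrite("pics/s8.png",b)
d=silhouettes("case","side")[0];print(d["p"],d["extent"])
rows([(TC+Q@[.003,0,0]+[0,0,.037],Q,1)],-1)
```

```text
[-0.1336 -0.297  -4.5769] [ 0.0592  0.0096 -0.0111] [-0.1497  0.146   0.1844]
0.57 [365.7, 363.1, 69.6, 73.8]
from 16.1167 [0.4514 0.3599 0.0391] F [-0.34    0.4403 -3.9236] J [-0.1403  0.7415 -0.8728  1.8908  0.7466  0.8688 -1.6664]
[0.025,-0.025,-0.03,0.0003,0.0003,0.0021,-1],
```

Request:
apply_moves:
  moves:
    - [0.02,-0.02,-0.03,0.0003,0.0003,0.0005,-1]
    - [0,0,0,0,0,0.0005,-1]
    - [0,0,0,0,0,0.0005,-1]
    - [0,0,0,0,0,0.0005,-1]
    - [0,0,0,0,0,0.0005,-1]
    - [0,0,0,0,0,0.0003,-1]
    - [0,0,0,0,0,0,-1]
    - [0,0,0,0,0,0,-1]

```text
clock: 16.78
tcp_pos: [0.4518, 0.3602, 0.0364]
orientation: [2.496, 1.908, 0.001]
contact_force: [-0.5, 0.1, -1.8]
grip_width: 0.0151
gripper_force: 60.0
```

Request:
apply_moves:
  moves:
    - [0,0,0,0,0,0.0005,-1]
    - [0,0,0,0,0,0.0005,-1]
    - [0,0,0,0,0,0.0003,-1]
    - [0,0,0,0,0,0,-1]
    - [0,0,0,0,0,0,-1]
    - [0,0,0,0,0,0,-1]
    - [0,0,0,0,0,0,-1]
    - [0,0,0,0,0,0,-1]

```text
clock: 17.45
tcp_pos: [0.4518, 0.3602, 0.0362]
orientation: [2.495, 1.907, 0.002]
contact_force: [-2.1, -3.4, 10.3]
grip_width: 0.0152
gripper_force: 61.7
```

Request:
apply_moves:
  moves:
    - [0,0,0,0,0,-0.0008,-1]
    - [0,0,0,0,0,0,-1]
    - [0,0,0,0,0,0,-0.5]
    - [0,0,0,0,0,0,-0.3]
    - [0,0,0,0,0,0,0]
    - [0,0,0,0,0,0,0.4]
    - [0,0,0,0,0,0,0.7]
    - [0,0,0,0,0,0,1]
  grip_force: 20

```text
clock: 18.12
tcp_pos: [0.4517, 0.3602, 0.0356]
orientation: [2.496, 1.908, 0.001]
contact_force: [-0.1, 0.1, -0.2]
grip_width: 0.0768
gripper_force: 0.0
```

Request:
apply_moves:
  moves:
    - [0,0,0,0,0,-0.004,1]
    - [0,0,0,0,0,-0.01,1]
    - [0,0,0,0,0,-0.015,1]
    - [0,0,0,0,0,-0.02,1]
    - [0,0,0,-0.01,0,-0.025,1]
    - [0,0,0,-0.02,0,-0.025,1]
    - [0,0,0,-0.025,0,-0.025,1]
    - [0,0,0,-0.03,0,-0.02,1]

```text
clock: 18.78
tcp_pos: [0.4292, 0.2794, 0.1828]
orientation: [-2.493, -1.911, -0.006]
contact_force: [1.2, 0.7, 1.2]
grip_width: 0.0849
gripper_force: 0.0
```

Run:
```python
from v import *
import pickle
o=telemetry.get_obs();im=grab_frame("wrist");cv2.imwrite("pics/w9.png",im);pickle.dump(o,open("w9.pkl","wb"))
grab_frame("side")
cv2.imwrite("pics/s9.png",grab_frame("side"))
print(o["tcp_pos"],o["joints"],o["contact_force"])
Z=R.from_euler("z",-15.2,degrees=True).as_matrix();v=im.copy()
for a in(-.075,.075):
  for b in(-.12,.12): cv2.circle(v,tuple(np.int32(np.round(proj("wrist",TC+Z@[a,b,.006],o)[0]))),2,(0,0,255),-1)
for a in(-.0475,.0475):
  for b in(-.095,.095): cv2.circle(v,tuple(np.int32(np.round(proj("wrist",TC+Z@[a,b,.034],o)[0]))),2,(0,255,255),-1)
cv2.imwrite("pics/w9v.png",v)
```

```text
[0.4292 0.2794 0.1828] [ 0.163   0.4754 -1.0853  1.9415  0.496   1.0191 -1.4099] [1.1674 0.71   1.1804]
```

View pics/w9v.png

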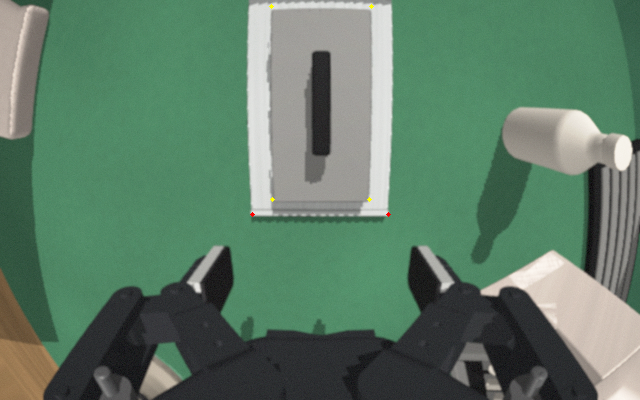

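Run:
```python
from v import *
o=telemetry.get_obs();q0=np.array(o["joints"])
X=panel(0,0,.10)
for k in(0,1):
  a=X+[-.06,.02,.10];M1=T(0,35)
  path(q0,[(a,M1,14),(X+[-.01,0,.03],T(0,10),10),(panel(0,0,.06),T(0,0),10),(panel(0,.048,.01),T(0),8),(panel(0,0,.03),T(0),8),(panel(0,-.048,.01),T(0),8)]);break
rows([(a,M1,14),(X+[-.01,0,.03],T(0,10),10)],-1)
```

```text
[ 0.94  0.47 -1.41  1.93  0.5   1.18 -0.5 ] err 0.0
   [ 1.04  0.39 -1.3   2.2   0.78  0.49 -0.63] err 0.0
   [ 0.81  0.46 -0.99  2.31  1.81  0.25 -1.6 ] err 0.001
   [ 0.66  0.63 -1.03  2.3   1.98  0.48 -1.82] err 0.0
   [ 0.77  0.56 -1.    2.3   1.93  0.34 -1.69] err 0.0
   [ 0.82  0.61 -0.94  2.25  1.97  0.3  -1.63] err 0.0
from 18.9333 [0.4305 0.2764 0.1821] F [-0.639   0.3683 -0.6873] J [ 0.1657  0.4744 -1.0828  1.9433  0.4985  1.0183 -1.4128]
[0.003,-0,-0.282,-0.0191,0.0097,-0.0059,-1],
[0.003,-0,-0.282,-0.0194,0.0091,-0.0059,-1],
[0.003,-0,-0.282,-0.0196,0.0086,-0.0059,-1],
[0.003,-0,-0.282,-0.0199,0.008,-0.0059,-1],
[0.003,-0,-0.282,-0.0201,0.0074,-0.0059,-1],
[0.003,-0,-0.282,-0.0203,0.0068,-0.0059,-1],
[0.003,-0,-0.282,-0.0205,0.0062,-0.0059,-1],
[0.003,-0,-0.282,-0.0207,0.0056,-0.0059,-1]

[0.003,-0,-0.282,-0.0208,0.005,-0.0059,-1],
[0.003,-0,-0.282,-0.021,0.0043,-0.0059,-1],
[0.003,-0,-0.282,-0.0211,0.0037,-0.0059,-1],
[0.003,-0,-0.282,-0.0212,0.0031,-0.0059,-1],
[0.003,-0,-0.282,-0.0213,0.0025,-0.0059,-1],
[0.003,-0,-0.282,-0.0213,0.0018,-0.0059,-1],
[-0.417,-0,0,-0.0027,0.0047,0.007,-1],
[-0.417,-0,0,-0.0027,0.0043,0.0072,-1]

[-0.417,-0,0,-0.0027,0.004,0.0074,-1],
[-0.417,-0,0,-0.0027,0.0037,0.0075,-1],
[-0.417,-0,0,-0.0027,0.0034,0.0077,-1],
[-0.417,-0,0,-0.0027,0.003,0.0078,-1],
[-0.417,-0,0,-0.0027,0.0027,0.008,-1],
[-0.417,-0,0,-0.0027,0.0023,0.0081,-1],
[-0.417,-0,0,-0.0027,0.002,0.0082,-1],
[-0.417,-0,0,-0.0027,0.0016,0.0083,-1]
```

Request:
apply_moves:
  moves:
    - [0,0,-0.28,-0.019,0.0095,-0.006,-1]
    - [0,0,-0.28,-0.0195,0.009,-0.006,-1]
    - [0,0,-0.28,-0.0195,0.0085,-0.006,-1]
    - [0,0,-0.28,-0.02,0.008,-0.006,-1]
    - [0,0,-0.28,-0.02,0.0075,-0.006,-1]
    - [0,0,-0.28,-0.02,0.007,-0.006,-1]
    - [0,0,-0.28,-0.0205,0.006,-0.006,-1]
    - [0,0,-0.28,-0.0205,0.0055,-0.006,-1]

```text
clock: 19.6
tcp_pos: [0.464, 0.1112, 0.2283]
orientation: [-2.251, -2.191, -0.002]
contact_force: [-0.1, -0.3, -0.6]
grip_width: 0.0001
gripper_force: 0.0
```

Request:
apply_moves:
  moves:
    - [0,0,-0.28,-0.021,0.005,-0.006,-1]
    - [0,0,-0.28,-0.021,0.0045,-0.006,-1]
    - [0,0,-0.28,-0.021,0.0035,-0.006,-1]
    - [0,0,-0.28,-0.021,0.003,-0.006,-1]
    - [0,0,-0.28,-0.0215,0.0025,-0.006,-1]
    - [0,0,-0.28,-0.0215,0.002,-0.006,-1]
    - [-0.4,0,0,-0.003,0.0045,0.007,-1]
    - [-0.4,0,0,-0.003,0.0045,0.007,-1]

```text
clock: 20.27
tcp_pos: [0.5015, -0.0198, 0.2505]
orientation: [2.017, 2.332, 0.104]
contact_force: [-0.3, 0.5, 0.1]
grip_width: -0.0001
gripper_force: 0.0
```

Run:
```python
from v import *
import pickle
o=telemetry.get_obs();im=grab_frame("wrist");cv2.imwrite("pics/w10.png",im);pickle.dump(o,open("w10.pkl","wb"))
for t in("round_key","square_key","bar_key"):
  for d in silhouettes(t,"wrist")[:2]:print(t,d["p"],d["extent"])
print("rel",(R.from_matrix(T(0)).inv()*R.from_rotvec(o["orientation"])).as_rotvec(degrees=True),o["tcp_pos"]-panel(0,0,.10))
top=grab_frame("top");cv2.imwrite("pics/t10.png",top)
rows([(panel(0,0,.1)+[-.01,0,.03],T(0,10),8)],-1)
```

```text
round_key 0.82 [398.5, 166.6, 33.4, 32.3]
square_key 0.61 [393.5, 246.9, 29.2, 32.1]
square_key 0.15 [396.2, 205.8, 48.2, 33.5]
bar_key 0.89 [395.4, 208.6, 43.6, 21.5]
bar_key 0.25 [474.0, 230.3, 281.3, 250.4]
rel [29.958   0.0781  0.0464] [-0.0488  0.0175  0.0856]
from 20.5167 [ 0.5    -0.0188  0.2504] F [-0.3855 -0.4532  0.2213] J [ 1.0038  0.3844 -1.308   1.9419  0.4421  1.0501 -0.3363]
[-0.421,-0.001,0.002,-0.003,0.004,0.0073,-1],
[-0.421,-0.001,0.002,-0.003,0.0037,0.0075,-1],
[-0.421,-0.001,0.002,-0.003,0.0034,0.0076,-1],
[-0.421,-0.001,0.002,-0.003,0.003,0.0078,-1],
[-0.421,-0.001,0.002,-0.003,0.0027,0.0079,-1],
[-0.421,-0.001,0.002,-0.003,0.0024,0.008,-1],
[-0.421,-0.001,0.002,-0.003,0.002,0.0081,-1],
[-0.421,-0.001,0.002,-0.003,0.0016,0.0082,-1]
```

View pics/w10.png

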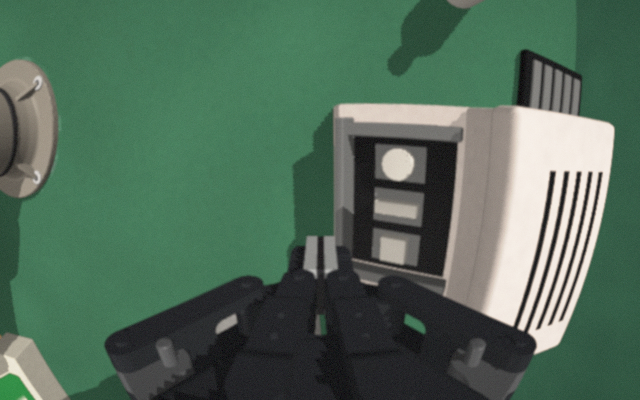

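Request:
apply_moves:
  moves:
    - [-0.42,0,0,-0.003,0.004,0.007,-1]
    - [-0.42,0,0,-0.003,0.004,0.0075,-1]
    - [-0.42,0,0,-0.003,0.0035,0.0075,-1]
    - [-0.42,0,0,-0.003,0.003,0.008,-1]
    - [-0.42,0,0,-0.003,0.0025,0.008,-1]
    - [-0.42,0,0,-0.003,0.0025,0.008,-1]
    - [-0.42,0,0,-0.003,0.002,0.008,-1]
    - [-0.42,0,0,-0.003,0.0015,0.008,-1]

```text
clock: 21.18
tcp_pos: [0.5409, -0.0373, 0.1951]
orientation: [1.841, 2.132, 0.476]
contact_force: [0.7, 0.0, 0.3]
grip_width: -0.0002
gripper_force: 0.0
```

```bash
cat > keys.py <<'E'
from v import *
import pickle
def pl(px,n,o):
    oo,d=ray("wrist",px,o);nz=-Rpanel()[:,2];p0=panel(0,0,n)
    X=oo+d*(((p0-oo)@nz)/(d@nz))[:,None];t=(X-panel(0,0,0))@Rpanel() # y-row, slope, -n
    return t[:,:2]*1000
def look(im,o,n=.013):
    g=cv2.cvtColor(im,cv2.COLOR_BGR2GRAY);out=[]
    for y in(.048,0,-.048):
        c=proj("wrist",panel(0,y,n),o)[0];x0,y0=np.int32(c)
        h=26;x1=max(x0-h,0);y1=max(y0-h,0);w=g[y1:y0+h,x1:x0+h]
        t=max(150,int(np.percentile(w,90)*.88));k,l,s,ce=cv2.connectedComponentsWithStats((w>t).astype(np.uint8))
        i=1+np.argmax(s[1:,4]);cc=ce[i]+[x1,y1];out.append(cc);print("key y",y,"px",cc.round(1),"model",c.round(1),"box",s[i],"row,slope mm",pl(cc,n,o)[0].round(1))
    return np.array(out)
E
python3 - <<'E'
from keys import *
o1=pickle.load(open("w10.pkl","rb"));look(cv2.imread("pics/w10.png"),o1)
o=telemetry.get_obs();im=grab_frame("wrist");cv2.imwrite("pics/w11.png",im);pickle.dump(o,open("w11.pkl","wb"))
a=look(im,o)
for t in("round_key","square_key","bar_key"):
  for d in silhouettes(t,"wrist")[:1]:print(t,d["p"],d["extent"],pl(d["extent"][:2],.013,o))
print("rel",(R.from_matrix(T(0)).inv()*R.from_rotvec(o["orientation"])).as_rotvec(degrees=True),o["tcp_pos"]-panel(0,0,.10),o["joints"])
E
```

```text
key y 0.048 px [397.6 163.8] model [400.2 159.1] box [  9  16  31  31 733] row,slope mm [42.9 -2.6]
key y 0 px [395.2 209.3] model [397.5 204.1] box [  4  22  42  19 471] row,slope mm [-6.  -2.1]
key y -0.048 px [392.1 250. ] model [394.1 245.6] box [ 12  19  25  26 521] row,slope mm [-53.7  -1.9]
key y 0.048 px [330.2 145.4] model [333.1 139.4] box [   4   14   39   38 1142] row,slope mm [42.9 -2.4]
key y 0 px [330.8 201.3] model [332.6 194.9] box [  0  24  51  18 714] row,slope mm [-5.9 -1.4]
key y -0.048 px [338.5 241.4] model [331.9 245.5] box [ 25  19  16   8 104] row,slope mm [-43.4   6.1]
round_key 0.94 [331.4, 147.2, 41.1, 38.5] [[41.375  -1.3626]]
square_key 0.6 [332.1, 238.2, 27.5, 15.5] [[-40.6976   0.1214]]
bar_key 0.97 [330.4, 201.9, 53.1, 17.4] [[-6.4437 -1.8229]]
rel [ 9.8695  0.0741 -0.0639] [-0.0093 -0.      0.0301] [ 1.0636  0.3417 -1.2195  2.1716  0.6549  0.4782 -0.4498]
```

View pics/w11.png

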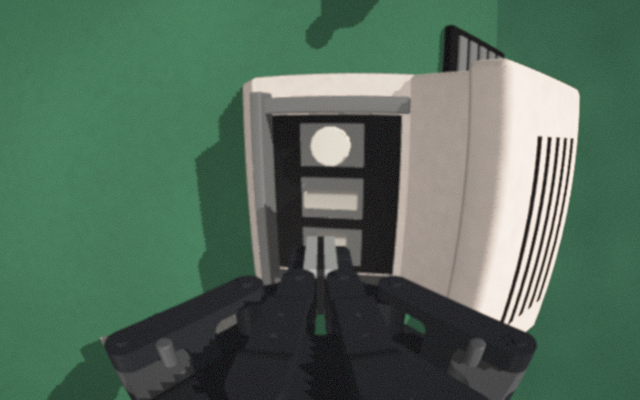

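Run:
```python
from v import *
o=telemetry.get_obs();q0=np.array(o["joints"])
Kp=lambda y,n:panel(-.002,y,n)
path(q0,[(Kp(.0425,.07),T(0),10),(Kp(.0425,.03),T(0),6),(Kp(.0425,.005),T(0),6),(Kp(.0425,.03),T(0),6),(Kp(-.054,.03),T(0),8)])
rows([(Kp(.0425,.07),T(0),10),(Kp(.0425,.03),T(0),6)],-1)
```

```text
[ 0.72  0.4  -0.98  2.34  1.82  0.27 -1.71] err 0.001
   [ 0.68  0.54 -0.99  2.32  1.97  0.4  -1.82] err 0.0
   [ 0.65  0.62 -0.98  2.3   2.03  0.45 -1.85] err 0.0
   [ 0.68  0.54 -0.99  2.32  1.97  0.4  -1.82] err 0.0
   [ 0.81  0.52 -0.87  2.26  1.96  0.2  -1.63] err 0.0
from 21.3833 [ 0.5404 -0.0375  0.1952] F [0.6702 1.4094 0.0822] J [ 1.0638  0.3418 -1.2206  2.1702  0.652   0.4832 -0.4474]
[-0.168,-0.001,0.001,0.0041,-0.0001,0.0061,-1],
[-0.168,-0.001,0.001,0.0041,-0.0002,0.0061,-1],
[-0.168,-0.001,0.001,0.0041,-0.0003,0.0061,-1],
[-0.168,-0.001,0.001,0.0041,-0.0004,0.0061,-1],
[-0.168,-0.001,0.001,0.0041,-0.0005,0.0061,-1],
[-0.168,-0.001,0.001,0.0041,-0.0006,0.0061,-1],
[-0.168,-0.001,0.001,0.0041,-0.0007,0.0061,-1],
[-0.168,-0.001,0.001,0.0041,-0.0008,0.0061,-1]

[-0.168,-0.001,0.001,0.0041,-0.0009,0.0061,-1],
[-0.168,-0.001,0.001,0.0041,-0.001,0.0061,-1],
[0,0,0,-0,0,0.0067,-1],
[0,0,0,-0,0,0.0067,-1],
[0,0,0,-0,0,0.0067,-1],
[0,0,0,-0,0,0.0067,-1],
[0,0,0,-0,0,0.0067,-1],
[0,0,0,-0,0,0.0067,-1]
```

Request:
apply_moves:
  moves:
    - [-0.17,0,0,0.004,0,0.006,-1]
    - [-0.17,0,0,0.004,0,0.006,-1]
    - [-0.17,0,0,0.004,0,0.006,-1]
    - [-0.17,0,0,0.004,-0.0005,0.006,-1]
    - [-0.17,0,0,0.004,-0.0005,0.006,-1]
    - [-0.17,0,0,0.004,-0.0005,0.006,-1]
    - [-0.17,0,0,0.004,-0.0005,0.006,-1]
    - [-0.17,0,0,0.004,-0.001,0.006,-1]

```text
clock: 22.05
tcp_pos: [0.5568, -0.0037, 0.1533]
orientation: [1.764, 2.043, 0.605]
contact_force: [-0.1, -0.2, -0.1]
grip_width: 0.0001
gripper_force: 0.0
```

```bash
cat > st.py <<'E'
from v import *
import sys
y=float(sys.argv[1]);n=float(sys.argv[2]);k=int(sys.argv[3])
o=telemetry.get_obs()
t=(o["tcp_pos"]-panel(0,0,0))@Rpanel()*1000;print("row,slope,n mm",t[0].round(1),t[1].round(1),(-t[2]).round(1),"rot",(R.from_matrix(T(0)).inv()*R.from_rotvec(o["orientation"])).as_rotvec(degrees=True),"Ftool",Rpanel().T@o["contact_force"])
rows([(panel(-.002,y,n),T(0),k)],-1)
E
python3 st.py .0425 .03 8
```

```text
row,slope,n mm 32.3 2.6 84.0 rot [ 1.9295 -0.0552 -0.0728] Ftool [-0.1963 -0.1263  0.0158]
from 22.05 [ 0.5568 -0.0037  0.1533] F [-0.065  -0.2079 -0.0854] J [ 0.63    0.2946 -0.797   2.2966  1.3045  0.1825 -1.1837]
[-0.04,0.001,0.002,0.0013,-0.0003,0.0068,-1],
[-0.04,0.001,0.002,0.0013,-0.0004,0.0068,-1],
[-0.04,0.001,0.002,0.0013,-0.0004,0.0068,-1],
[-0.04,0.001,0.002,0.0013,-0.0004,0.0068,-1],
[-0.04,0.001,0.002,0.0013,-0.0005,0.0068,-1],
[-0.04,0.001,0.002,0.0013,-0.0005,0.0068,-1],
[-0.04,0.001,0.002,0.0013,-0.0005,0.0068,-1],
[-0.04,0.001,0.002,0.0013,-0.0005,0.0067,-1]
```

Request:
apply_moves:
  moves:
    - [-0.05,0,0,0.0015,-0.0005,0.0065,-1]
    - [-0.05,0,0,0.0015,-0.0005,0.0065,-1]
    - [-0.05,0,0,0.0015,-0.0005,0.0065,-1]
    - [-0.05,0,0,0.001,-0.0005,0.0065,-1]
    - [-0.04,0,0,0.001,-0.0005,0.0065,-1]
    - [-0.04,0,0,0.001,-0.0005,0.0065,-1]
    - [-0.04,0,0,0.001,-0.0005,0.0065,-1]
    - [0,0,0,0.001,0,0.0065,-1]

```text
clock: 22.72
tcp_pos: [0.5817, 0.0087, 0.108]
orientation: [1.747, 2.019, 0.636]
contact_force: [0.5, -0.2, -0.2]
grip_width: -0.0002
gripper_force: 0.0
```

```bash
python3 st.py .0425 .020 8
```

```text
row,slope,n mm 41.0 -1.7 31.7 rot [-0.0119 -0.0892  0.0107] Ftool [-0.223   0.2579  0.4399]
from 22.7167 [0.5817 0.0087 0.108 ] F [ 0.4909 -0.1538 -0.2125] J [ 0.6453  0.4796 -0.8835  2.2931  1.9152  0.3376 -1.7452]
[0,0.002,-0,0.0002,-0,0.0015,-1],
[0,0.002,-0,0.0002,-0,0.0015,-1],
[0,0.002,-0,0.0002,-0,0.0015,-1],
[0,0.002,-0,0.0002,-0,0.0015,-1],
[0,0.002,-0,0.0002,-0,0.0015,-1],
[0,0.002,-0,0.0002,-0,0.0015,-1],
[0,0.002,-0,0.0002,-0,0.0015,-1],
[0,0.002,-0,0.0002,-0,0.0015,-1]
```

Request:
apply_moves:
  moves:
    - [0,0,0,0.0005,0,0.0015,-1]
    - [0,0,0,0.0005,0,0.0015,-1]
    - [0,0,0,0.0005,0,0.0015,-1]
    - [0,0,0,0,0,0.0015,-1]
    - [0,0,0,0,0,0.0015,-1]
    - [0,0,0,0,0,0.001,-1]
    - [0,0,0,0,0,0.001,-1]
    - [0,0,0,0,0,0.001,-1]

```text
clock: 23.38
tcp_pos: [0.5856, 0.0105, 0.0986]
orientation: [1.748, 2.021, 0.634]
contact_force: [-0.5, 0.2, -0.5]
grip_width: -0.0002
gripper_force: 0.0
```

Request:
apply_moves:
  moves:
    - [0,0,0,0,0,0.0005,-1]
    - [0,0,0,0,0,0.0005,-1]
    - [0,0,0,0,0,0.0005,-1]
    - [0,0,0,0,0,0.0005,-1]
    - [0,0,0,0,0,0.0005,-1]
    - [0,0,0,0,0,0.0005,-1]
    - [0,0,0,0,0,0.0005,-1]
    - [0,0,0,0,0,0.0005,-1]

```text
clock: 24.05
tcp_pos: [0.5878, 0.0109, 0.0953]
orientation: [1.748, 2.022, 0.634]
contact_force: [-2.1, -0.2, 3.6]
grip_width: -0.0002
gripper_force: 2.0
```

```bash
python3 st.py .0425 .010 8|head -2
```

```text
row,slope,n mm 42.3 -3.8 17.7 rot [ 0.1444 -0.0398 -0.0119] Ftool [ 0.1424  0.3854 -4.1422]
from 24.05 [0.5878 0.0109 0.0953] F [-2.0592 -0.1565  3.6141] J [ 0.6377  0.5241 -0.8874  2.2837  1.952   0.3712 -1.7666]
```

Request:
apply_moves:
  moves:
    - [0,0,0,0,0.0005,0.0005,-1]
    - [0,0,0,0,0.0005,0.0005,-1]
    - [0,0,0,0,0.0005,0.0005,-1]
    - [0,0,0,0,0,0.0005,-1]
    - [0,0,0,0,0,0.0005,-1]
    - [0,0,0,0,0,0.0005,-1]
    - [0,0,0,0,0,0,-1]
    - [0,0,0,0,0,0,-1]

```text
clock: 24.72
tcp_pos: [0.5909, 0.0114, 0.0938]
orientation: [1.748, 2.021, 0.634]
contact_force: [-1.9, -0.4, 0.2]
grip_width: 0.0002
gripper_force: 0.9
```

Request:
apply_moves:
  moves:
    - [0,0,0,0,0,0.0005,-1]
    - [0,0,0,0,0,0.0005,-1]
    - [0,0,0,0,0,0.0004,-1]
    - [0,0,0,0,0,0.0003,-1]
    - [0,0,0,0,0,0.0003,-1]
    - [0,0,0,0,0,0,-1]
    - [0,0,0,0,0,0,-1]
    - [0,0,0,0,0,0,-1]

```text
clock: 25.38
tcp_pos: [0.5921, 0.0116, 0.0922]
orientation: [1.748, 2.021, 0.634]
contact_force: [-1.4, 0.6, 1.7]
grip_width: -0.0004
gripper_force: 1.0
```

```bash
python3 st.py .0425 .010 8|head -2
```

```text
row,slope,n mm 42.3 -2.0 12.6 rot [ 0.1262 -0.0327 -0.0098] Ftool [ 0.7789 -0.0823 -2.1765]
from 25.3833 [0.5921 0.0116 0.0922] F [-1.4144  0.5808  1.7357] J [ 0.6325  0.5375 -0.8851  2.276   1.9578  0.379  -1.7671]
```

Request:
apply_moves:
  moves:
    - [0,0,0,0,0,0.0004,-1]
    - [0,0,0,0,0,0.0004,-1]
    - [0,0,0,0,0,0.0004,-1]
    - [0,0,0,0,0,0.0004,-1]
    - [0,0,0,0,0,0.0004,-1]
    - [0,0,0,0,0,0,-1]
    - [0,0,0,0,0,0,-1]
    - [0,0,0,0,0,0,-1]

```text
clock: 26.05
tcp_pos: [0.5929, 0.0117, 0.091]
orientation: [1.747, 2.021, 0.634]
contact_force: [-9.4, -1.6, 13.8]
grip_width: -0.0002
gripper_force: 8.4
```

```bash
python3 st.py .0425 .010 8|head -2
```

```text
row,slope,n mm 42.3 -2.0 11.2 rot [ 0.0986 -0.0732 -0.0558] Ftool [ -0.2384   0.0956 -16.7495]
from 26.05 [0.5929 0.0117 0.091 ] F [-9.3946 -1.6114 13.7752] J [ 0.632   0.5422 -0.886   2.2751  1.9625  0.3837 -1.7694]
```

Request:
apply_moves:
  moves:
    - [0,0,0,0,0,0.0003,-1]
    - [0,0,0,0,0,0.0003,-1]
    - [0,0,0,0,0,0,-1]
    - [0,0,0,0,0,-0.003,-1]
    - [0,0,0,0,0,-0.006,-1]
    - [0,0,0,0,0,-0.008,-1]
    - [0,0,0,-0.004,0,-0.006,-1]
    - [0,0,0,-0.008,0,-0.002,-1]

```text
clock: 26.72
tcp_pos: [0.5807, -0.0018, 0.1113]
orientation: [1.746, 2.023, 0.635]
contact_force: [1.2, -0.6, 0.3]
grip_width: -0.0
gripper_force: 0.0
```

```bash
python3 st.py -.054 .032 8
```

```text
row,slope,n mm 30.7 -1.8 35.8 rot [ 0.1004  0.0031 -0.0997] Ftool [-0.7436  1.0814  0.3336]
from 26.7167 [ 0.5807 -0.0018  0.1113] F [ 1.1732 -0.5804  0.3469] J [ 0.6589  0.4628 -0.8644  2.2914  1.9044  0.3024 -1.7178]
[-0.002,-0,0.002,-0.0106,-0,0.0005,-1],
[-0.002,-0,0.002,-0.0106,-0,0.0005,-1],
[-0.002,-0,0.002,-0.0106,-0,0.0005,-1],
[-0.002,-0,0.002,-0.0106,-0,0.0005,-1],
[-0.002,-0,0.002,-0.0106,-0,0.0005,-1],
[-0.002,-0,0.002,-0.0106,-0,0.0005,-1],
[-0.002,-0,0.002,-0.0106,-0,0.0005,-1],
[-0.002,-0,0.002,-0.0106,-0,0.0005,-1]
```

Request:
apply_moves:
  moves:
    - [0,0,0,-0.0105,0,0,-1]
    - [0,0,0,-0.0105,0,0,-1]
    - [0,0,0,-0.0105,0,0,-1]
    - [0,0,0,-0.0105,0,0.0005,-1]
    - [0,0,0,-0.0105,0,0.0005,-1]
    - [0,0,0,-0.0105,0,0.0005,-1]
    - [0,0,0,-0.0105,0,0.001,-1]
    - [0,0,0,-0.009,0,0.001,-1]

```text
clock: 27.38
tcp_pos: [0.5949, -0.0856, 0.1073]
orientation: [1.75, 2.02, 0.633]
contact_force: [0.4, -0.1, 0.3]
grip_width: 0.0001
gripper_force: 0.0
```

```bash
python3 st.py -.054 .025 8
python3 - <<'E'
from keys import *
o=telemetry.get_obs();im=grab_frame("wrist");cv2.imwrite("pics/w12.png",im);look(im,o,.012)
E
```

```text
row,slope,n mm -54.2 -2.6 31.4 rot [ 0.1601 -0.0927  0.0599] Ftool [-0.1084  0.4484 -0.0324]
from 27.3833 [ 0.5949 -0.0856  0.1073] F [ 0.3607 -0.057   0.2838] J [ 0.8092  0.4959 -0.8161  2.2341  1.8544  0.1869 -1.4937]
[-0.003,0.002,-0.001,0,0.0001,0.0008,-1],
[-0.003,0.002,-0.001,0,0.0001,0.0008,-1],
[-0.003,0.002,-0.001,0,0.0001,0.0008,-1],
[-0.003,0.002,-0.001,0,0.0001,0.0008,-1],
[-0.003,0.002,-0.001,0,0.0001,0.0008,-1],
[-0.003,0.002,-0.001,0,0.0001,0.0008,-1],
[-0.003,0.002,-0.001,0,0.0001,0.0008,-1],
[-0.003,0.002,-0.001,0,0.0001,0.0008,-1]

key y 0.048 px [323.5  54.7] model [325.7  49.5] box [   0    9   52   43 2023] row,slope mm [45.2 -1.2]
key y 0 px [324.3 151.8] model [325.8 140.6] box [   0   24   52   28 1380] row,slope mm [-5.9 -0.8]
key y -0.048 px [324.2 227.1] model [325.6 227.3] box [   0   13   50   33 1306] row,slope mm [-47.9  -0.8]
```

Request:
apply_moves:
  moves:
    - [0,0,0,0,0,0.0015,-1]
    - [0,0,0,0,0,0.0015,-1]
    - [0,0,0,0,0,0.0015,-1]
    - [0,0,0,0,0,0.0015,-1]
    - [0,0,0,0,0,0.001,-1]
    - [0,0,0,0,0,0.001,-1]
    - [0,0,0,0,0,0.0005,-1]
    - [0,0,0,0,0,0.0005,-1]

```text
clock: 28.1
tcp_pos: [0.5999, -0.0826, 0.1002]
orientation: [1.748, 2.022, 0.634]
contact_force: [0.4, -0.2, 0.5]
grip_width: -0.0001
gripper_force: 0.0
```

Request:
apply_moves:
  moves:
    - [0,0,0,0,0,0.0005,-1]
    - [0,0,0,0,0,0.0005,-1]
    - [0,0,0,0,0,0.0005,-1]
    - [0,0,0,0,0,0.0005,-1]
    - [0,0,0,0,0,0.0005,-1]
    - [0,0,0,0,0,0.0005,-1]
    - [0,0,0,0,0,0,-1]
    - [0,0,0,0,0,0,-1]

```text
clock: 28.77
tcp_pos: [0.6016, -0.0826, 0.0978]
orientation: [1.748, 2.022, 0.634]
contact_force: [0.5, 0.2, -0.5]
grip_width: 0.0002
gripper_force: 0.0
```

```bash
python3 st.py -.054 .010 8|head -2
```

```text
row,slope,n mm -52.2 -2.3 19.6 rot [ 0.146  -0.0361 -0.0082] Ftool [0.0983 0.1277 0.7097]
from 28.7667 [ 0.6016 -0.0826  0.0978] F [ 0.4921  0.1711 -0.5081] J [ 0.8142  0.5359 -0.8394  2.2247  1.8924  0.2232 -1.5181]
```

Request:
apply_moves:
  moves:
    - [0,0,0,-0.0005,0,0.0006,-1]
    - [0,0,0,-0.0005,0,0.0006,-1]
    - [0,0,0,-0.0005,0,0.0006,-1]
    - [0,0,0,0,0,0.0006,-1]
    - [0,0,0,0,0,0.0006,-1]
    - [0,0,0,0,0,0.0006,-1]
    - [0,0,0,0,0,0,-1]
    - [0,0,0,0,0,0,-1]

```text
clock: 29.43
tcp_pos: [0.6038, -0.0838, 0.0948]
orientation: [1.748, 2.021, 0.634]
contact_force: [-0.6, -0.3, 0.2]
grip_width: 0.0003
gripper_force: 0.0
```

Request:
apply_moves:
  moves:
    - [0,0,0,0,0,0.0005,-1]
    - [0,0,0,0,0,0.0005,-1]
    - [0,0,0,0,0,0.0005,-1]
    - [0,0,0,0,0,0.0005,-1]
    - [0,0,0,0,0,0.0005,-1]
    - [0,0,0,0,0,0,-1]
    - [0,0,0,0,0,0,-1]
    - [0,0,0,0,0,0,-1]

```text
clock: 30.1
tcp_pos: [0.6053, -0.0835, 0.0928]
orientation: [1.748, 2.022, 0.634]
contact_force: [-1.5, 0.6, 0.7]
grip_width: -0.0001
gripper_force: 1.0
```

```bash
python3 st.py -.054 .010 8|head -2
```

```text
row,slope,n mm -53.7 -2.3 13.5 rot [ 0.1449 -0.0323 -0.0034] Ftool [ 0.7848 -0.7153 -1.3589]
from 30.1 [ 0.6053 -0.0835  0.0928] F [-1.4643  0.5795  0.7029] J [ 0.8165  0.5556 -0.8447  2.2181  1.9085  0.2362 -1.5241]
```

Request:
apply_moves:
  moves:
    - [0,0,0,0,0,0.0005,-1]
    - [0,0,0,0,0,0.0005,-1]
    - [0,0,0,0,0,0.0005,-1]
    - [0,0,0,0,0,0.0005,-1]
    - [0,0,0,0,0,0.0005,-1]
    - [0,0,0,0,0,0.0005,-1]
    - [0,0,0,0,0,0.0005,-1]
    - [0,0,0,0,0,0,-1]

```text
clock: 30.77
tcp_pos: [0.6073, -0.0832, 0.0898]
orientation: [1.748, 2.022, 0.634]
contact_force: [-0.8, 0.7, 2.8]
grip_width: 0.0003
gripper_force: 1.2
```

Request:
apply_moves:
  moves:
    - [0,0,0,0,0,0.0004,-1]
    - [0,0,0,0,0,0.0004,-1]
    - [0,0,0,0,0,0.0004,-1]
    - [0,0,0,0,0,0.0004,-1]
    - [0,0,0,0,0,0.0004,-1]
    - [0,0,0,0,0,0,-1]
    - [0,0,0,0,0,0,-1]
    - [0,0,0,0,0,0,-1]

```text
clock: 31.43
tcp_pos: [0.6079, -0.0831, 0.0889]
orientation: [1.747, 2.022, 0.633]
contact_force: [-13.8, -1.6, 17.7]
grip_width: -0.0003
gripper_force: 11.3
```

```bash
python3 st.py -.054 .010 8|head -2
```

```text
row,slope,n mm -53.7 -2.3 8.8 rot [ 0.123  -0.0775 -0.0602] Ftool [  0.4113  -1.2372 -22.4916]
from 31.4333 [ 0.6079 -0.0831  0.0889] F [-13.8278  -1.6016  17.7144] J [ 0.8177  0.5712 -0.8516  2.2142  1.9228  0.2504 -1.5315]
```

Request:
apply_moves:
  moves:
    - [0,0,0,0,0,-0.003,-1]
    - [0,0,0,0,0,-0.007,-1]
    - [0,0,0,0,0,-0.009,-1]
    - [0,0,0,0.003,0,-0.004,-1]
    - [0,0,0,0.009,0,0,-1]
    - [0,0,0,0.012,0,0,-1]
    - [0,0,0,0.012,0,0,-1]
    - [0,0,0,0.01,0,0,-1]

```text
clock: 32.1
tcp_pos: [0.5885, -0.0379, 0.1071]
orientation: [1.748, 2.022, 0.635]
contact_force: [-0.5, 1.7, -0.3]
grip_width: 0.0001
gripper_force: 0.0
```

```bash
python3 st.py -.006 .026 8
```

```text
row,slope,n mm -6.1 -2.2 31.0 rot [ 0.1338  0.0135 -0.0338] Ftool [ 1.7265 -0.4078  0.0732]
from 32.1 [ 0.5885 -0.0379  0.1071] F [-0.5382  1.6662 -0.2939] J [ 0.7959  0.5193 -0.933   2.2648  1.8577  0.3037 -1.5674]
[-0.003,-0,0.001,0,0,0.0006,-1],
[-0.003,-0,0.001,0,0,0.0006,-1],
[-0.003,-0,0.001,0,0,0.0006,-1],
[-0.003,-0,0.001,0,0,0.0006,-1],
[-0.003,-0,0.001,0,0,0.0006,-1],
[-0.003,-0,0.001,0,0,0.0006,-1],
[-0.003,-0,0.001,0,0,0.0006,-1],
[-0.003,-0,0.001,0,0,0.0006,-1]
```

Request:
apply_moves:
  moves:
    - [0,0,0,-0.001,0,0.0015,-1]
    - [0,0,0,0,0,0.0015,-1]
    - [0,0,0,0,0,0.0015,-1]
    - [0,0,0,0,0,0.0015,-1]
    - [0,0,0,0,0,0.001,-1]
    - [0,0,0,0,0,0.001,-1]
    - [0,0,0,0,0,0.0005,-1]
    - [0,0,0,0,0,0.0005,-1]

```text
clock: 32.77
tcp_pos: [0.594, -0.04, 0.0996]
orientation: [1.749, 2.021, 0.634]
contact_force: [0.6, 0.4, -0.5]
grip_width: -0.0001
gripper_force: 0.0
```

Request:
apply_moves:
  moves:
    - [0,0,0,0,0,0.0005,-1]
    - [0,0,0,0,0,0.0005,-1]
    - [0,0,0,0,0,0.0005,-1]
    - [0,0,0,0,0,0.0005,-1]
    - [0,0,0,0,0,0.0005,-1]
    - [0,0,0,0,0,0.0005,-1]
    - [0,0,0,0,0,0,-1]
    - [0,0,0,0,0,0,-1]

```text
clock: 33.43
tcp_pos: [0.5956, -0.0395, 0.0972]
orientation: [1.748, 2.022, 0.634]
contact_force: [-0.3, 0.0, -0.0]
grip_width: -0.0003
gripper_force: 0.0
```

```bash
python3 st.py -.006 .010 8|head -2
```

```text
row,slope,n mm -8.7 -2.3 19.0 rot [ 0.1474 -0.0365 -0.0077] Ftool [ 0.0749 -0.2717 -0.1736]
from 33.4333 [ 0.5956 -0.0395  0.0972] F [-0.3296  0.0276 -0.0136] J [ 0.7935  0.5577 -0.9355  2.2532  1.8922  0.3299 -1.5828]
```

Row is 2.7 mm off; correct while advancing.

Request:
apply_moves:
  moves:
    - [0,0,0,0.001,0,0.0002,-1]
    - [0,0,0,0.001,0,0.0002,-1]
    - [0,0,0,0.0007,0,0.0006,-1]
    - [0,0,0,0,0,0.0006,-1]
    - [0,0,0,0,0,0.0006,-1]
    - [0,0,0,0,0,0.0004,-1]
    - [0,0,0,0,0,0,-1]
    - [0,0,0,0,0,0,-1]

```text
clock: 34.1
tcp_pos: [0.5967, -0.0366, 0.0951]
orientation: [1.748, 2.022, 0.634]
contact_force: [-0.2, 0.0, 1.0]
grip_width: 0.0002
gripper_force: 0.0
```

Request:
apply_moves:
  moves:
    - [0,0,0,0,0,0.0005,-1]
    - [0,0,0,0,0,0.0005,-1]
    - [0,0,0,0,0,0.0005,-1]
    - [0,0,0,0,0,0.0005,-1]
    - [0,0,0,0,0,0.0005,-1]
    - [0,0,0,0,0,0,-1]
    - [0,0,0,0,0,0,-1]
    - [0,0,0,0,0,0,-1]

```text
clock: 34.77
tcp_pos: [0.5982, -0.0364, 0.0931]
orientation: [1.748, 2.022, 0.634]
contact_force: [-1.7, -0.6, 1.7]
grip_width: 0.0
gripper_force: 1.1
```

```bash
python3 st.py -.006 .010 8|head -2
```

```text
row,slope,n mm -6.0 -2.2 13.9 rot [ 0.1425 -0.0378 -0.0078] Ftool [-0.3696 -0.4708 -2.4575]
from 34.7667 [ 0.5982 -0.0364  0.0931] F [-1.723  -0.6249  1.743 ] J [ 0.7876  0.5743 -0.9408  2.2502  1.9063  0.3474 -1.5952]
```

Request:
apply_moves:
  moves:
    - [0,0,0,0,0,0.0005,-1]
    - [0,0,0,0,0,0.0005,-1]
    - [0,0,0,0,0,0.0005,-1]
    - [0,0,0,0,0,0.0005,-1]
    - [0,0,0,0,0,0.0005,-1]
    - [0,0,0,0,0,0.0005,-1]
    - [0,0,0,0,0,0,-1]
    - [0,0,0,0,0,0,-1]

```text
clock: 35.43
tcp_pos: [0.5998, -0.0361, 0.0905]
orientation: [1.748, 2.022, 0.634]
contact_force: [-0.4, -0.4, 1.2]
grip_width: 0.0001
gripper_force: 0.8
```

Request:
apply_moves:
  moves:
    - [0,0,0,0,0,0.0004,-1]
    - [0,0,0,0,0,0.0004,-1]
    - [0,0,0,0,0,0.0004,-1]
    - [0,0,0,0,0,0.0004,-1]
    - [0,0,0,0,0,0.0004,-1]
    - [0,0,0,0,0,0,-1]
    - [0,0,0,0,0,0,-1]
    - [0,0,0,0,0,0,-1]

```text
clock: 36.1
tcp_pos: [0.601, -0.0359, 0.0889]
orientation: [1.748, 2.022, 0.634]
contact_force: [-0.6, -0.2, 1.0]
grip_width: -0.0002
gripper_force: 0.9
```

```bash
python3 st.py -.006 .010 8|head -2
```

```text
row,slope,n mm -6.0 -2.3 8.9 rot [ 0.1482 -0.0299 -0.0013] Ftool [-0.0908  0.0916 -1.1908]
from 36.1 [ 0.601  -0.0359  0.0889] F [-0.5885 -0.1776  1.028 ] J [ 0.7848  0.5899 -0.9419  2.2458  1.9192  0.3586 -1.6017]
```

Request:
apply_moves:
  moves:
    - [0,0,0,0,0,0.0004,-1]
    - [0,0,0,0,0,0.0004,-1]
    - [0,0,0,0,0,0.0004,-1]
    - [0,0,0,0,0,0.0004,-1]
    - [0,0,0,0,0,0.0002,-1]
    - [0,0,0,0,0,0,-1]
    - [0,0,0,0,0,0,-1]
    - [0,0,0,0,0,0,-1]

```text
clock: 36.77
tcp_pos: [0.6014, -0.0359, 0.0882]
orientation: [1.746, 2.021, 0.633]
contact_force: [-15.9, -2.9, 20.5]
grip_width: 0.0
gripper_force: 12.9
```

Request:
apply_moves:
  moves:
    - [0,0,0,0,0,-0.003,-1]
    - [0,0,0,0,0,-0.006,-1]
    - [0,0,0,0,0,-0.01,-1]
    - [0.05,0,0,0,0,-0.012,-1]
    - [0.15,0,0,0,0,-0.012,-1]
    - [0.2,0,0,0,0,-0.012,-1]
    - [0.3,0,0,0,0,-0.012,-1]
    - [0.3,0,0,0,0,-0.012,-1]

```text
clock: 37.43
tcp_pos: [0.5645, -0.0432, 0.1428]
orientation: [1.791, 2.069, 0.554]
contact_force: [0.5, 0.2, 0.5]
grip_width: 0.0001
gripper_force: 0.0
```

Request:
apply_moves:
  moves:
    - [0.4,0,0,0,-0.002,-0.012,-1]
    - [0.4,0,0,0,-0.002,-0.012,-1]
    - [0.4,0,0,-0.002,-0.003,-0.012,-1]
    - [0.4,0,0,-0.005,-0.004,-0.012,-1]
    - [0.4,0,0,-0.005,-0.004,-0.012,-1]
    - [0.4,0,0,-0.005,-0.004,-0.012,-1]
    - [0.4,0,0,-0.005,-0.004,-0.01,-1]
    - [0.4,0,0,0,0,-0.005,-1]

```text
clock: 38.1
tcp_pos: [0.5131, -0.0739, 0.2145]
orientation: [1.97, 2.266, 0.214]
contact_force: [0.3, -0.5, 0.4]
grip_width: -0.0003
gripper_force: 0.0
```

Run:
```python
from keys import *
o=telemetry.get_obs();im=grab_frame("wrist");cv2.imwrite("pics/w13.png",im);look(im,o,.008)
print(o["tcp_pos"],o["joints"],o["contact_force"])
a=grab_frame("top");cv2.imwrite("pics/t13.png",a)
hs=cv2.cvtColor(a,cv2.COLOR_BGR2HSV)
A=cv2.resize(a[190:300,125:255],None,fx=3,fy=3,interpolation=cv2.INTER_CUBIC);W=im[60:390,180:590]
h=330;cv2.imwrite("pics/c13.png",np.hstack([A[:h],W[:h]]))
for t in("mouse","bottle","dishes","case","tray"):
    for d in silhouettes(t,"top")[:1]:print(t,round(d["p"],2),d["extent"])
```

```text
key y 0.048 px [391.7 109.9] model [395.3 102.2] box [  7  23  34  26 661] row,slope mm [40.7 -3.3]
key y 0 px [392.5 159.1] model [394.  153.5] box [  2  25  48  16 636] row,slope mm [-5.3 -1.2]
key y -0.048 px [389.8 207.6] model [391.5 202.7] box [ 11  17  29  30 731] row,slope mm [-53.2  -1.3]
[ 0.5131 -0.0739  0.2145] [ 1.1244  0.4214 -1.3052  2.0222  0.5454  0.8693 -0.3066] [ 0.3259 -0.5142  0.3801]
mouse 0.91 [434.9, 255.3, 21.8, 28.2]
bottle 0.81 [219.7, 163.0, 29.6, 28.6]
dishes 0.85 [427.4, 166.2, 38.1, 32.9]
case 0.7 [189.8, 245.6, 75.1, 47.8]
tray 0.83 [188.9, 247.8, 100.4, 69.1]
```

View pics/c13.png

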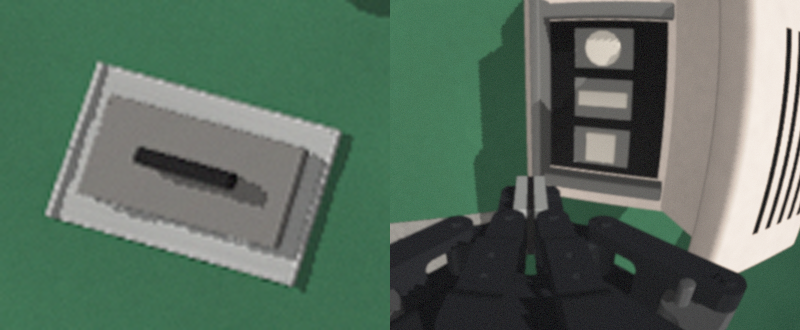

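Run:
```python
from v import *
f=lambda P,z:onz("top",np.array(P)/3.+[125,190],z)
L=f([(110,95),(305,148),(278,246),(78,192)],.034);Tr=f([(98,62),(340,130),(295,287),(47,215)],.009)
rd=f([(140,153),(236,182)],.060)
print("lid",L.mean(0),"tray",Tr.mean(0),"ridge",rd.mean(0))
Z=R.from_euler("z",-15.2,degrees=True).as_matrix();print("case-tray in tray axes mm",Z.T@(L.mean(0)-Tr.mean(0))*1000,"ridge",Z.T@(rd.mean(0)-Tr.mean(0))*1000)
a=lambda p,q:np.degrees(np.arctan2(*(q-p)[[1,0]]))
print(a(L[1],L[0]),a(L[2],L[3]),a(Tr[1],Tr[0]),a(Tr[2],Tr[3]),a(rd[1],rd[0]))
```

```text
lid [0.451  0.3501 0.034 ] tray [0.4504 0.3545 0.009 ] ridge [0.4511 0.3476 0.06  ]
case-tray in tray axes mm [ 1.6841 -4.0191 25.    ] ridge [ 2.407  -6.4117 51.    ]
75.36781158060079 75.58615456614139 74.84971387714117 74.57917908111325 73.86096450298716
```

Run:
```python
from v import *
import pickle
o=pickle.load(open("w9.pkl","rb"));im=cv2.cvtColor(cv2.imread("pics/w9.png"),cv2.COLOR_BGR2GRAY)
a=cv2.cvtColor(cv2.imread("pics/t13.png"),cv2.COLOR_BGR2GRAY)
Z=R.from_euler("z",-15.2,degrees=True).as_matrix()
def prof(name,img,x,z,ys):
    pts=proj(name,np.array([TC+Z@[x,y/1000,z] for y in ys]),o).astype(np.float32)
    v=cv2.remap(img,pts[:,0].reshape(-1,1),pts[:,1].reshape(-1,1),cv2.INTER_LINEAR)[:,0];return v
for name,img in(("wrist",im),("top",a)):
  for x in(-.03,.03):
    for z,l in((.034,"lid"),(.009,"tray")):
      for rg in(range(-128,-86,2),range(84,126,2)):
        print(name,x,l,rg[0],[int(k) for k in prof(name,img,x,z,list(rg))])
```

```text
wrist -0.03 lid -128 [116, 116, 115, 115, 113, 102, 80, 76, 100, 143, 140, 117, 133, 143, 145, 135, 147, 153, 156, 155, 153]
wrist -0.03 lid 84 [158, 157, 157, 167, 203, 218, 211, 166, 143, 0, 0, 0, 0, 0, 0, 0, 0, 0, 0, 0, 0]
wrist -0.03 tray -128 [110, 94, 79, 78, 144, 159, 137, 116, 126, 144, 146, 140, 135, 153, 156, 154, 156, 155, 154, 155, 156]
wrist -0.03 tray 84 [158, 159, 159, 159, 158, 161, 159, 158, 185, 216, 219, 215, 174, 100, 0, 0, 0, 0, 0, 0, 0]
wrist 0.03 lid -128 [117, 119, 118, 119, 114, 94, 78, 79, 135, 176, 141, 117, 135, 143, 145, 135, 141, 153, 154, 154, 155]
wrist 0.03 lid 84 [161, 165, 160, 167, 205, 222, 216, 177, 144, 0, 0, 0, 0, 0, 0, 0, 0, 0, 0, 0, 0]
wrist 0.03 tray -128 [97, 80, 75, 85, 142, 161, 139, 117, 131, 144, 144, 141, 134, 152, 155, 154, 153, 157, 154, 155, 152]
wrist 0.03 tray 84 [161, 163, 160, 160, 161, 160, 161, 161, 183, 215, 220, 217, 183, 127, 0, 0, 0, 0, 0, 0, 0]
top -0.03 lid -128 [69, 87, 107, 116, 113, 106, 112, 119, 118, 117, 116, 112, 89, 76, 79, 103, 119, 126, 123, 123, 124]
top -0.03 lid 84 [124, 123, 130, 143, 165, 166, 151, 117, 107, 107, 113, 147, 169, 157, 116, 93, 93, 92, 91, 90, 91]
top -0.03 tray -128 [60, 61, 64, 81, 100, 118, 115, 110, 108, 117, 119, 118, 117, 114, 102, 77, 76, 90, 114, 123, 125]
top -0.03 tray 84 [124, 124, 124, 124, 124, 123, 125, 137, 155, 170, 160, 133, 108, 106, 110, 127, 167, 166, 140, 98, 93]
top 0.03 lid -128 [71, 92, 118, 117, 108, 105, 115, 116, 116, 117, 115, 109, 97, 74, 75, 95, 120, 126, 125, 124, 124]
top 0.03 lid 84 [125, 126, 130, 141, 162, 173, 164, 127, 106, 105, 117, 147, 178, 157, 122, 92, 94, 95, 96, 95, 95]
top 0.03 tray -128 [62, 64, 68, 82, 112, 122, 115, 102, 113, 117, 116, 117, 116, 112, 103, 84, 68, 84, 108, 127, 125]
top 0.03 tray 84 [125, 125, 125, 126, 126, 126, 128, 138, 157, 174, 166, 137, 107, 106, 111, 129, 170, 167, 143, 102, 93]
```

```bash
python3 -c "
from bench import order
print(order.hand_in())"
```

```text
the job is handed in; nothing more can be done
None
```

The job is handed in at about 38 s: the slide case lies flat and square on the tray, about 4 mm off centre along its length, and the round, square and bar keys were pushed in that order to a felt stop (at least 17 N on the round, 22 N on the square and 26 N on the bar).

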